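Rake the joint and lay the glazed tiles on a sample panel

ROBOT

A 6-joint arm with a two-finger parallel gripper is mounted at the origin on the work surface. World frame = base frame: x ahead of the robot, y to its left, z up, the work surface at z = 0. Lengths are in m, angles in rad, forces in N, time in s.
With the tool pointing down it reaches from about 0.35 to 0.775 m from the base axis. Payload 7.3 kg.
Tool frame: the origin (TCP) lies at the very end of the fingers, on their centre line; the grasp point (between the pads) lies 19 mm behind it (robot.hold_point_z is the distance from the TCP to the grasp point, in m); z points along the fingers, y is the direction in which the jaws open and shut (so a half turn about z gives the same grasp; the last joint's range is limited). The gripper opens to 92 mm and grips with 3 to 60 N. Pads are 19 mm wide; open, the fingers measure 130 mm over their backs; the gripper's body (75 mm by 190 mm) begins 47 mm behind the grasp point.
Start: joints at [1.129, 0.342, 1.524, -0, 1.275, -0.146], TCP at [0.153, 0.502, 0.227] pointing down, gripper open.
Joint ranges: [-2.53, 2.53], [-0.77, 2.02], [0.04, 2.7], [-1, 4.14], [0.28, 2.66], [-3.11, 3.11]. Speed limits (rad/s): [2.57, 2.57, 3.14, 3.14, 3.14, 3.14].

INTERFACE

Orientations are given as [roll, pitch, yaw] about the fixed x, y, z axes, in that order (R = Rz(yaw) Ry(pitch) Rx(roll)).
In Python, from cell import monitor, viewer, robot gives the robot as it stands.
- The arm moves only by the tool move_arm, never from a script. Its argument "deltas" is a list of rows, each an object of numbers: "x", "y", "z": the shift along the tool's x, y, z in m; "wx", "wy", "wz": the turn, a rotation vector about the tool's x, y, z in degrees; "hand": the opening, from 0 (shut) to 1 (fully open). In form: [{"x": .., "y": .., "z": .., "wx": .., "wy": .., "wz": .., "hand": ..}, ...]. A call has 1 to 8 rows; each row is the pose to reach, as a shift and turn from the pose commanded when the call began, along the tool's axes at that moment; what a row does not reach only later rows make up. A row lasts 1/8 s, in which the tool goes at most 62.5 mm and 10.7 degrees, less where a joint would pass 70% of its speed; a pose out of reach is approached as far as the arm can. A call with a gripper value outside its range is refused whole. The fingers move at their own pace and stop on an object; "grip_force" is the grip in N (left out, the last holds). Time passes only in rows, so rows that repeat a pose let the fingers close. It gives the time, the measured TCP pose, the force and the opening at its end, in the units of the state.
- monitor.observe(): the state, without advancing time (a new reading comes with each control period).
- viewer.read_camera(name): name is "scene" or "top" or "wrist"; returns the picture (480x640x3 uint8, red, green, blue); there is no depth.
- viewer.camera_params(name): a dict with "camera_matrix" (3x3 intrinsics, pixels), "R" (3x3) and "t" (3): a world point X has camera coordinates R X + t. Camera axes: x right, y down, z forward; pixel columns grow to the right and rows downward; lengths in m; the calibration is good to about 2 mm. A picture is of the moment at which its call begins: read the wrist's pose just before it. camera_params takes no time and is no camera call; for the wrist camera it gives the pose at the moment of the call.
- robot.hand_in(): hands the job in, once; it reports no verdict.
The state is a dict: "time": time; "qpos": joint angles; "qvel": joint speeds; "joint_efforts": joint torques, N m; "tool_pos": TCP position; "tool_rot": TCP orientation; "contact_force": force on the tool from outside, world axes, zero at the start; "torque": the same for the moment, N m; "opening": finger opening in m.
Only numpy, scipy, OpenCV 4.12 (cv2) and the standard library are available. Lean on these libraries where they do the work, as an engineer would, in place of code of your own. Each camera call takes 0.05 s, during which the arm holds its last target. There are 200 camera calls.

TASK

Finish the next row of the tile sample panel, raking and laying in whichever order suits: draw the raking pin slowly (no faster than 5 cm a second) along down in the long joint between the two narrow border courses, from its left-hand end to its right-hand end as the robot sees it, and stand it back in its wooden stand. Slide the spatula under each white-glazed tile on the slatted drying rack (there are two or three), carry it over and lay it gently, flat and square, in the middle of an empty bay of the panel, one tile to a bay, any bay; the glaze is fresh, so the gripper itself must not touch the tiles. Lay the spatula back flat on its cork mat, and leave the other things on the bench where they are.

Things in the scene. Friction and masses are not known exactly. Their poses are not given: they have to be found in the camera images.
- panel: tile sample panel, fixed, 157 x 258 mm, oak casing (top z 34 mm) left, right and far. Frame: x away from the robot, y left, origin on the bench under the middle bay's centre; x -45 to 112 mm. Plywood back, top z 10 mm. Near part: three empty bays, 80 mm apart along y. Far part: two fixed narrow courses of ochre border tiles (x 43 to 67, 76 to 104 mm; top z 32 mm), a joint between
- bay_left (a point): centre of the left-hand bay, at batten-top height (z 24 mm in the panel's frame); axes as the panel. A tile well laid has its own origin on this point
- bay_mid (a point): centre of the middle bay, likewise. Each bay has two battens along x (x -45 to 43 mm), 10 mm wide, top 14 mm above the plywood, centre lines 28 mm either side of the bay's centre. Between them is a slot 46 mm wide, 14 mm high, open at the near side: room for the spatula's blade under a laid tile. The border course begins 43 mm beyond the bay's centre
- bay_right (a point): centre of the right-hand bay, likewise
- joint_left (a point): start of the raking pass: on the joint's centre line, level with the border tiles' tops, 90 mm left of the middle. The joint is a straight groove along the panel's y at x 71.5 mm, 9 mm wide, 10 mm deep, 242 mm long, open only at the top. The point of the pin should run in it 4 to 8 mm below the tile tops
- joint_right (a point): end of the raking pass: the same, 90 mm right of the middle
- rack: slatted drying rack, fixed, 104 x 250 mm, right or left of the mat (the panel on the other side). Frame: x away from the robot, y left, origin on the bench under its centre. Three berths at y 80, 0, -80 mm; each two slats along x, 10 mm wide, z 12 to 28 mm, centre lines 28 mm either side of the berth's centre, on cross rails (top z 12 mm): a slot 46 mm wide, z 12 to 28 mm, open to the near side
- tile1: square tile, 70 x 70 x 8 mm, about 80 g, terracotta with a white glazed top, lying on the two slats of one berth of the rack, within 6 mm of the berth's centre; None if absent. Origin at the centre of its underside, z up, x within 4 degrees of the rack's x
- tile2: square tile, 70 x 70 x 8 mm, about 80 g, terracotta with a white glazed top, lying on the two slats of one berth of the rack, within 6 mm of the berth's centre; None if absent. Origin at the centre of its underside, z up, x within 4 degrees of the rack's x
- tile3: square tile, 70 x 70 x 8 mm, about 80 g, terracotta with a white glazed top, lying on the two slats of one berth of the rack, within 6 mm of the berth's centre; None if absent. Origin at the centre of its underside, z up, x within 4 degrees of the rack's x
- spatula: cranked lifting spatula, 75 g, lying flat on the mat; blade-heavy, it stays flat when let go. Origin on the blade's underside, x to the blade's tip, z up. Steel blade 34 mm wide, 3 mm thick, x -42 to 32 mm. A steep neck at its rear carries a straight oak grip parallel to the blade: x -48 to -114 mm, 18 mm wide (y), 18 mm high, centre z 52 mm. Carry a tile with its centre over the origin
- spatula_grip (a point): the place to grip the spatula from above, across the grip (fingers closing along its y): x -68 mm, z 52 mm in the spatula's frame, at the middle of the grip's height
- mat: cork mat fixed to the bench, 250 x 150 x 2 mm, x away from the robot, origin at the centre of its underside; the spatula's place, usually with its origin 35 mm ahead (+x) of the mat's centre and its tip pointing away from the robot
- pin: raking pin (stylus), 50 g, 150 mm long, standing upright, point down, in the stand; round about its own z. Origin at the point. Steel pin 5 mm thick for the first 40 mm, brass shank 12 mm thick to z 62 mm, round brass guard 30 mm wide from z 62 to 66 mm, which rests on the top of the stand, then a round beech handle 13 mm thick to z 150 mm
- pin_tip (a point): the point of the raking pin (same as its origin)
- pin_grip (a point): the place to grip the raking pin from above: on its axis, 105 mm above the point
- stand_top (a point): centre of the bore's mouth on the top of the pin's stand, a fixed wooden block 56 x 56 mm and 75 mm high with one upright bore 19 mm wide, 68 mm deep. With the pin home the point is 62 mm below this
- jar_small: small glass jar, 52 mm wide, 62 mm high, near the far edge; a bystander, to be left where it is
- tin: low dark round tin, 70 mm wide, 34 mm high; a bystander, to be left where it is
- glaze_bowl: small blue bowl, 72 mm wide, 36 mm high; a bystander, to be left where it is
- sanding_block: rubber block 75 x 45 x 26 mm, at the right; a bystander, to be left where it is
- pigment_pot: small white pot, 42 mm wide, 30 mm high, near the robot's base; a bystander, to be left where it is
- brush: paint brush lying at the right; a bystander, to be left where it is
- jar_tall: glass jar, 72 mm wide, 100 mm high, at the left; a bystander, to be left where it is
Things that resemble listed ones, but are neither listed nor needed, are in the scene too. There is more than one size of the pin; the one meant has the size given above. Leave any pink look-alike of the tile3 alone.

How it is judged:
On the way, in this order (a step that is already met when the one before it is completed fails the run):
1. the point of the raking pin travels in the joint, at no more than 6 cm/s, through the left-hand end (panel y 122 to 55 mm) (x of pin_tip in the frame of panel between 0.0645 and 0.0785 m and y of pin_tip in the frame of panel between 0.055 and 0.122 m and z of pin_tip in the frame of panel below 0.03 m and linear speed of pin below 0.06 m/s), for 0.5 s.
2. the point of the raking pin travels in the joint, at no more than 6 cm/s, through the left half (panel y 50 to 5 mm) (x of pin_tip in the frame of panel between 0.0645 and 0.0785 m and y of pin_tip in the frame of panel between 0.005 and 0.05 m and z of pin_tip in the frame of panel below 0.03 m and linear speed of pin below 0.06 m/s), for 0.5 s.
3. the point of the raking pin travels in the joint, at no more than 6 cm/s, through the right half (panel y -5 to -50 mm) (x of pin_tip in the frame of panel between 0.0645 and 0.0785 m and y of pin_tip in the frame of panel between -0.05 and -0.005 m and z of pin_tip in the frame of panel below 0.03 m and linear speed of pin below 0.06 m/s), for 0.5 s.
4. the point of the raking pin travels in the joint, at no more than 6 cm/s, through the right-hand end (panel y -55 to -122 mm) (x of pin_tip in the frame of panel between 0.0645 and 0.0785 m and y of pin_tip in the frame of panel between -0.122 and -0.055 m and z of pin_tip in the frame of panel below 0.03 m and linear speed of pin below 0.06 m/s), for 0.5 s.
At the end, for the whole second after the job is handed in: each tile present is flat on a bay's battens, within 12 mm of its centre and 10 degrees of square; the pin stands in its bore, guard within 7 mm of the stand's top; the spatula lies flat on the mat, origin 10 mm behind to 95 mm ahead of mat centre, within 60 mm sideways; all at rest (((horizontal distance between tile1 and bay_left below 0.012 m and z of tile1 in the frame of bay_left between -0.004 and 0.004 m) or (horizontal distance between tile1 and bay_mid below 0.012 m and z of tile1 in the frame of bay_mid between -0.004 and 0.004 m) or (horizontal distance between tile1 and bay_right below 0.012 m and z of tile1 in the frame of bay_right between -0.004 and 0.004 m)) and angle between each of tile1, tile2, tile3's own z axis and vertical below 0.06 rad and (angle between the x axis of tile1 and the x axis of panel, either way round below 0.17 rad or angle between the x axis of tile1 and the y axis of panel, either way round below 0.17 rad) and linear speed of each of tile1, tile2, tile3, spatula, pin below 0.02 m/s and ((horizontal distance between tile2 and bay_left below 0.012 m and z of tile2 in the frame of bay_left between -0.004 and 0.004 m) or (horizontal distance between tile2 and bay_mid below 0.012 m and z of tile2 in the frame of bay_mid between -0.004 and 0.004 m) or (horizontal distance between tile2 and bay_right below 0.012 m and z of tile2 in the frame of bay_right between -0.004 and 0.004 m)) and (angle between the x axis of tile2 and the x axis of panel, either way round below 0.17 rad or angle between the x axis of tile2 and the y axis of panel, either way round below 0.17 rad) and ((horizontal distance between tile3 and bay_left below 0.012 m and z of tile3 in the frame of bay_left between -0.004 and 0.004 m) or (horizontal distance between tile3 and bay_mid below 0.012 m and z of tile3 in the frame of bay_mid between -0.004 and 0.004 m) or (horizontal distance between tile3 and bay_right below 0.012 m and z of tile3 in the frame of bay_right between -0.004 and 0.004 m)) and (angle between the x axis of tile3 and the x axis of panel, either way round below 0.17 rad or angle between the x axis of tile3 and the y axis of panel, either way round below 0.17 rad) and x of spatula in the frame of mat between -0.01 and 0.095 m and y of spatula in the frame of mat between -0.06 and 0.06 m and z of spatula in the frame of mat below 0.006 m and angle between spatula's own z axis and vertical below 0.08 rad and horizontal distance between pin_tip and stand_top below 0.012 m and z of pin_tip in the frame of stand_top below -0.055 m and angle between pin's own z axis and vertical below 0.12 rad); the robot touches nothing.
It fails at once if the gripper or arm touches a glazed tile (contact force between any of the fingers, the arm and tile1 above 0.3 N or contact force between any of the fingers, the arm and tile2 above 0.3 N or contact force between any of the fingers, the arm and tile3 above 0.3 N).
It fails at once if a tile is dropped or banged down on the panel (over 25 N) (contact force between any of tile1, tile2, tile3 and panel above 25 N).
It fails at once if another thing on the bench is shifted by more than 3 cm (distance of any of jar_small, tin, glaze_bowl, sanding_block, pigment_pot, brush, jar_tall from where it was at the start of the episode above 0.03 m).
Of tile1, tile2, tile3 only 2 to 3 are there at a start; the rules pass over those that are not, and their reading is None.
At some moment in a run one of spatula may be knocked a few centimetres aside while the robot is not near it.
It also fails if it takes over 200 s, if anything falls off the work surface, if the arm or the gripper's body presses on something with over 40 N, if the wrist force passes 120 N, or if a joint passes its speed limit or range.

## Working session

There is one attempt and no reset: what is moved stays moved. The work goes in short steps, Python scripts to look and compute and a tool call to move; the robot and the scene stay as the last step left them, time stands still between calls to the robot, and variables do not carry over. Pictures are saved under pics/ and viewed, about 12 in all and at most 16, crops included, and the job is handed in when it is done.

Besides the shell and the picture viewer there is one more tool, called after "Call:" as name(argument=value, ...), one argument or row to a line, values as JSON. move_arm: Moves the arm, as the interface text tells. Its arguments: {"type":"object","properties":{"deltas":{"type":"array","items":{"type":"object","properties":{"x":{"type":"number"},"y":{"type":"number"},"z":{"type":"number"},"wx":{"type":"number"},"wy":{"type":"number"},"wz":{"type":"number"},"hand":{"type":"number"}}}},"grip_force":{"type":"number"}},"required":["deltas"]}

```bash
mkdir -p pics; ls; cat > h.py <<'E'
import numpy as np, cv2
from cell import monitor, viewer, robot
from scipy.spatial.transform import Rotation as Rn
def snap(cam,name,crop=None,scale=1):
    P=viewer.camera_params(cam); im=viewer.read_camera(cam)
    np.savez('pics/'+name+'.npz',im=im,**{k:np.array(P[k]) for k in('camera_matrix','R','t')})
    save(name,name,crop,scale)
def save(src,name,crop=None,scale=1):
    im=np.load('pics/'+src+'.npz')['im']
    if crop: x0,y0,x1,y1=crop; im=im[y0:y1,x0:x1]
    im=cv2.resize(im,None,fx=scale,fy=scale,interpolation=cv2.INTER_CUBIC)
    cv2.imwrite('pics/'+name+'.png',im[:,:,::-1])
def ray(src,u,v,z):
    d=np.load('pics/'+src+'.npz');K,R,t=d['camera_matrix'],d['R'],d['t'].ravel()
    c=-R.T@t; r=R.T@np.linalg.solve(K,[u,v,1.]); return c+r*(z-c[2])/r[2]
def proj(src,X):
    d=np.load('pics/'+src+'.npz');p=d['camera_matrix']@(d['R']@np.array(X)+d['t'].ravel()); return p[:2]/p[2]
E
python3 - <<'E'
from h import *
s=monitor.observe(); print(s)
snap('top','top0'); snap('scene','scene0')
for c in('top','scene','wrist'):
    P=viewer.camera_params(c); R=np.array(P['R']); print(c,P['camera_matrix'],-R.T@np.array(P['t']).ravel(),R)
E
```

```text
pics
{'time': 0.0, 'qpos': array([ 1.12900036e+00,  3.42729747e-01,  1.52500404e+00, -2.77249720e-05,
        1.27537084e+00, -1.46003726e-01]), 'qvel': array([ 0.0014956 , -0.00036505,  0.00139409,  0.00102282, -0.00056577,
        0.00064365]), 'joint_efforts': array([-4.00364224e-04, -4.31240201e+01, -2.44222194e+01,  7.16801430e-02,
        5.58350596e-02, -1.24505614e-04]), 'tool_pos': array([0.15285482, 0.50184353, 0.22604583]), 'tool_rot': array([-3.14009291e+00, -1.93740363e-04,  2.84580836e+00]), 'contact_force': array([0.13410269, 0.43592677, 0.01372325]), 'torque': array([-0.0100378 , -0.01133608,  0.01591989]), 'opening': 0.09180110330735357}
top [[555.49670988   0.         327.24788733]
 [  0.         555.49670988 246.9114822 ]
 [  0.           0.           1.        ]] [0.38486034 0.03092673 1.52215275] [[ 0.02507319 -0.99941017  0.023466  ]
 [-0.993395   -0.02753774 -0.11139144]
 [ 0.11197194 -0.02051807 -0.99349952]]
scene [[538.98196926   0.         321.34294548]
 [  0.         538.98196926 248.97774681]
 [  0.           0.           1.        ]] [ 1.35105137 -0.43276535  0.90312717] [[ 0.48896282  0.87220551 -0.01314916]
 [ 0.58536454 -0.33925976 -0.73637706]
 [-0.64673311  0.35236395 -0.67644359]]
wrist [[341.27436317   0.         319.76940799]
 [  0.         341.27436317 238.58537991]
 [  0.           0.           1.        ]] [0.08144845 0.52386005 0.38476848] [[ 0.29095829  0.95673439 -0.00160584]
 [ 0.91943032 -0.27914861  0.27699086]
 [ 0.26455841 -0.08206924 -0.96087121]]
```

View pics/top0.png

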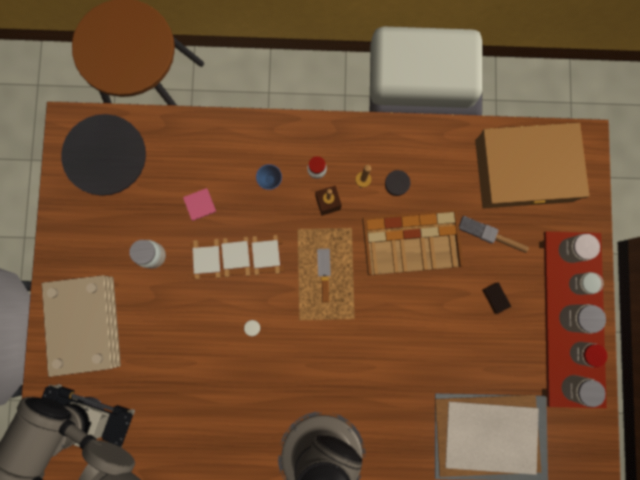

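View pics/scene0.png

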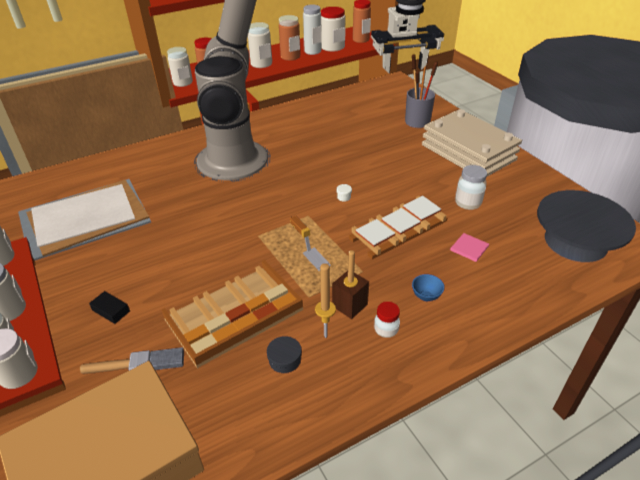

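```bash
python3 - <<'E'
from h import *
save('top0','c1',(180,150,480,330),2.66)
save('scene0','c2',(160,190,460,370),2.66)
E
```

```text
(no output)
```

View pics/c1.png

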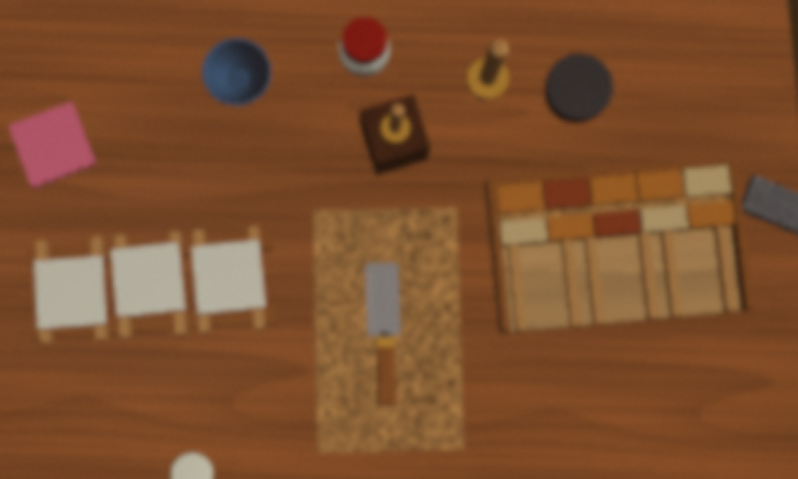

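View pics/c2.png

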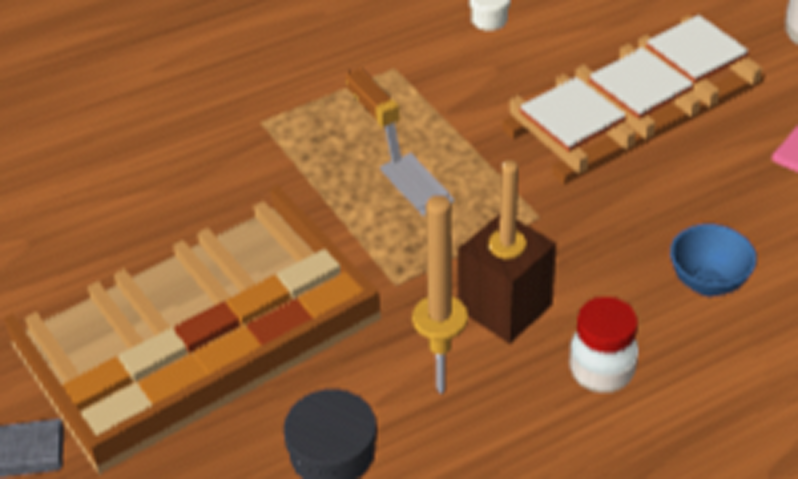

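```bash
python3 - <<'E'
from h import *
def q(pts,z): 
    r=np.array([ray('top0',180+a/2.66,150+b/2.66,z)[:2] for a,b in pts]); return r
for n,p,z in [('mat',[(313,209),(457,208),(464,450),(320,451)],.002),('panel',[(488,183),(733,167),(745,310),(503,330)],.034),
('TL',[(34,259),(104,255),(107,325),(37,329)],.036),('TM',[(110,247),(180,242),(185,312),(117,318)],.036),('TR',[(191,245),(259,240),(266,307),(198,314)],.036),
('blade',[(366,263),(398,263),(401,335),(369,336)],.005)]:
    r=q(p,z); e=r[0]-r[3]+r[1]-r[2]; print(n,'c',r.mean(0).round(4),'yaw',np.degrees(np.arctan2(e[1],e[0])).round(1),'sides',[np.linalg.norm(r[i]-r[i-1]).round(3) for i in range(4)],r.round(3).tolist())
print('grip end',q([(386,406)],.061),'guard',q([(396,127)],.079),'pintop',q([(398,108)],.163),'pot',q([(192,468)],.03))
print('tin',q([(579,88)],.034),'jar',q([(365,38)],.062),'bigpin',q([(501,47)],.2))
E
```

```text
mat c [0.4829 0.0009] yaw 3.1 sides [np.float64(0.249), np.float64(0.15), np.float64(0.25), np.float64(0.147)] [[0.605, 0.082], [0.61, -0.067], [0.361, -0.079], [0.356, 0.068]]
panel c [ 0.5699 -0.2295] yaw 5.8 sides [np.float64(0.151), np.float64(0.253), np.float64(0.147), np.float64(0.247)] [[0.632, -0.096], [0.656, -0.348], [0.509, -0.36], [0.482, -0.114]]
TL c [0.5089 0.322 ] yaw 5.2 sides [np.float64(0.071), np.float64(0.07), np.float64(0.071), np.float64(0.07)] [[0.541, 0.36], [0.547, 0.29], [0.477, 0.284], [0.471, 0.354]]
TM c [0.5234 0.245 ] yaw 7.3 sides [np.float64(0.072), np.float64(0.071), np.float64(0.071), np.float64(0.068)] [[0.555, 0.285], [0.562, 0.214], [0.492, 0.207], [0.484, 0.274]]
TR c [0.5289 0.1643] yaw 8.0 sides [np.float64(0.07), np.float64(0.069), np.float64(0.068), np.float64(0.069)] [[0.56, 0.203], [0.567, 0.135], [0.499, 0.125], [0.49, 0.193]]
blade c [0.5128 0.0069] yaw 3.8 sides [np.float64(0.075), np.float64(0.033), np.float64(0.074), np.float64(0.033)] [[0.55, 0.026], [0.551, -0.007], [0.476, -0.012], [0.474, 0.021]]
grip end [[0.40264741 0.00265808]] guard [[6.78269029e-01 1.09904092e-04]] pintop [[6.79327356e-01 4.78333934e-04]] pot [[0.33660709 0.19394834]]
tin [[ 0.73386098 -0.18832672]] jar [[0.77221906 0.03335136]] bigpin [[ 0.73107091 -0.09172744]]
```

```bash
cat >> h.py <<'E'
def go(x,y,z,yaw,frm=None):
    """deltas (mm-rounded) from the present (or given x,y,z,yaw deg) pose to target, tool down"""
    if frm is None:
        s=monitor.observe(); p=s['tool_pos']; yw=np.degrees(s['tool_rot'][2])
    else: p=np.array(frm[:3]); yw=frm[3]
    a=np.radians(yw); D=np.array([x,y,z])-p
    dy=(yaw-yw+180)%360-180
    print('x %.4f y %.4f z %.4f wz %.1f'%(D[0]*np.cos(a)+D[1]*np.sin(a),D[0]*np.sin(a)-D[1]*np.cos(a),-D[2],-dy))
def st():
    s=monitor.observe(); print('t %.2f'%s['time'],s['tool_pos'].round(4),np.degrees(s['tool_rot']).round(2),'F',s['contact_force'].round(1),'open %.4f'%s['opening'])
E
python3 - <<'E'
from h import *
go(.45,.245,.2,185)
go(.679,0,.23,150,(.45,.245,.2,185))
E
```

```text
x -0.3591 y -0.1591 z 0.0261 wz -21.9
x -0.2068 y -0.2640 z -0.0300 wz 35.0
```

Call:
move_arm(
  deltas=[
    {"x": -0.36,"y": -0.159,"z": 0.026,"wz": -22},
    {"x": -0.36,"y": -0.159,"z": 0.026,"wz": -22},
    {"x": -0.36,"y": -0.159,"z": 0.026,"wz": -22},
    {"x": -0.36,"y": -0.159,"z": 0.026,"wz": -22},
    {"x": -0.36,"y": -0.159,"z": 0.026,"wz": -22},
    {"x": -0.36,"y": -0.159,"z": 0.026,"wz": -22},
    {"x": -0.36,"y": -0.159,"z": 0.026,"wz": -22},
    {"x": -0.36,"y": -0.159,"z": 0.026,"wz": -22},
  ],
)

```text
schema error: expected keys x, y, z, wx, wy, wz, hand
```

```bash
python3 - <<'E'
from h import *
st(); snap('wrist','w_rack',None,1.25); st(); go(.679,0,.23,150)
E
```

```text
t 0.10 [0.1529 0.5019 0.2261] [-1.7992e+02 -1.0000e-02  1.6305e+02] F [-0.8 -0.1  0.3] open 0.0917
t 0.15 [0.1529 0.5019 0.2262] [-1.7994e+02 -1.0000e-02  1.6305e+02] F [-0.4  0.9  0.2] open 0.0920
x -0.6496 y -0.3268 z -0.0038 wz 13.1
```

View pics/w_rack.png

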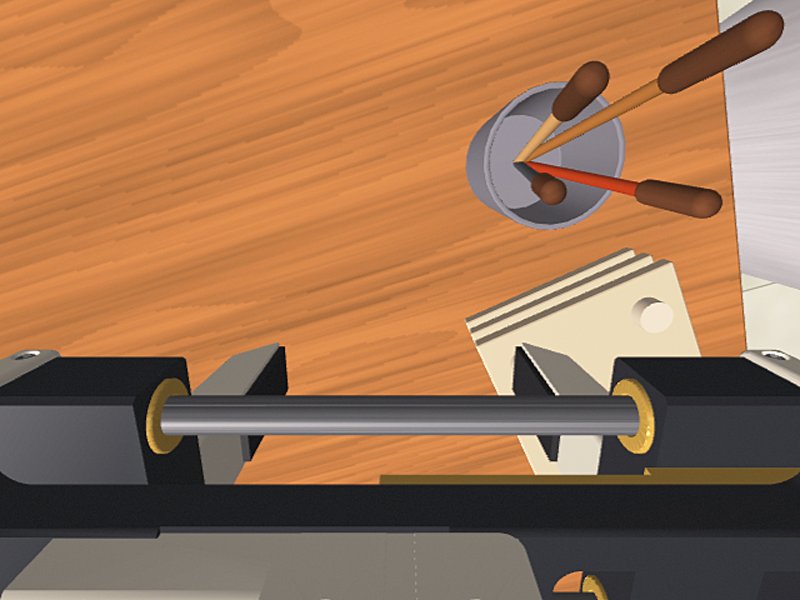

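```bash
python3 - <<'E'
from h import *
go(.59,.245,.22,185)
E
```

```text
x -0.4930 y -0.1184 z 0.0062 wz -21.9
```

Call:
move_arm(
  deltas=[
    {"x": -0.493,"y": -0.118,"z": 0.006,"wx": 0,"wy": 0,"wz": -22,"hand": 1},
    {"x": -0.493,"y": -0.118,"z": 0.006,"wx": 0,"wy": 0,"wz": -22,"hand": 1},
    {"x": -0.493,"y": -0.118,"z": 0.006,"wx": 0,"wy": 0,"wz": -22,"hand": 1},
    {"x": -0.493,"y": -0.118,"z": 0.006,"wx": 0,"wy": 0,"wz": -22,"hand": 1},
    {"x": -0.493,"y": -0.118,"z": 0.006,"wx": 0,"wy": 0,"wz": -22,"hand": 1},
    {"x": -0.493,"y": -0.118,"z": 0.006,"wx": 0,"wy": 0,"wz": -22,"hand": 1},
    {"x": -0.493,"y": -0.118,"z": 0.006,"wx": 0,"wy": 0,"wz": -22,"hand": 1},
    {"x": -0.493,"y": -0.118,"z": 0.006,"wx": 0,"wy": 0,"wz": -22,"hand": 1},
  ],
)

```text
time: 1.15
tool_pos: [0.5737, 0.2549, 0.2207]
tool_rot: [3.141, -0.0, -3.054]
contact_force: [0.4, 0.8, 0.3]
opening: 0.0919
```

Call:
move_arm(
  deltas=[
    {"x": 0,"y": 0,"z": 0,"wx": 0,"wy": 0,"wz": 0,"hand": 1},
    {"x": 0,"y": 0,"z": 0,"wx": 0,"wy": 0,"wz": 0,"hand": 1},
    {"x": 0,"y": 0,"z": 0,"wx": 0,"wy": 0,"wz": 0,"hand": 1},
    {"x": 0,"y": 0,"z": 0,"wx": 0,"wy": 0,"wz": 0,"hand": 1},
  ],
)

```text
time: 1.65
tool_pos: [0.5713, 0.2573, 0.2214]
tool_rot: [3.141, 0.0, -3.052]
contact_force: [-0.0, -0.1, -0.4]
opening: 0.092
```

```bash
python3 - <<'E'
from h import *
st(); snap('wrist','w_rack2',None,1.25); st(); go(.69,0,.23,150); go(.67,-.22,.2,185)
E
```

```text
t 1.65 [0.5713 0.2573 0.2214] [ 1.7999e+02  2.0000e-02 -1.7485e+02] F [-0.  -0.1 -0.4] open 0.0920
t 1.70 [0.5715 0.2571 0.2214] [ 1.7999e+02  3.0000e-02 -1.7486e+02] F [ 0.8 -0.5 -0.7] open 0.0920
x -0.0950 y -0.2667 z -0.0086 wz 35.1
x -0.0554 y -0.4840 z 0.0214 wz 0.1
```

View pics/w_rack2.png

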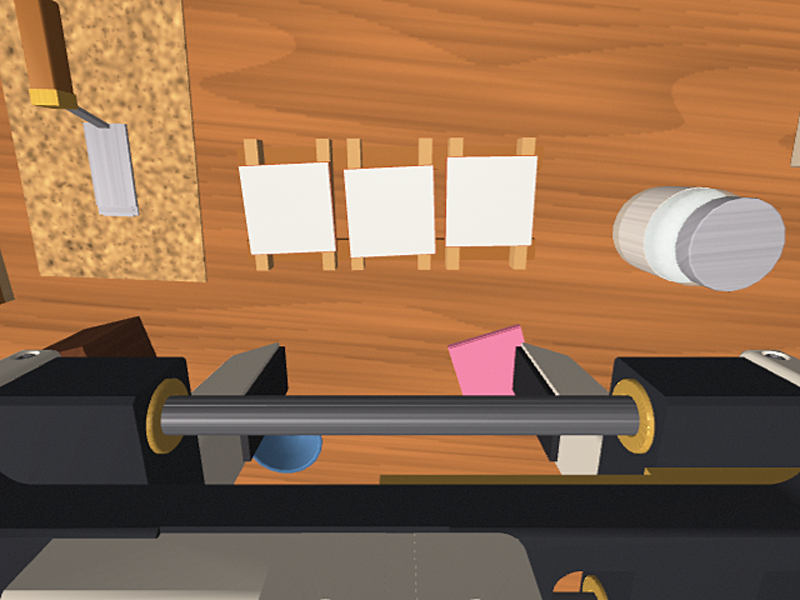

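```bash
python3 - <<'E'
from h import *
def q(s,pts,z,k=.8): return np.array([ray(s,a*k,b*k,z)[:2] for a,b in pts])
S='w_rack2'
for n,p in [('TR',[(239,167),(330,162),(335,251),(250,255)]),('TM',[(345,170),(433,166),(435,255),(351,258)]),('TL',[(447,157),(537,155),(533,247),(446,246)])]:
    r=q(S,p,.036); e=r[2]-r[1]+r[3]-r[0]; print(n,r.mean(0).round(4),np.degrees(np.arctan2(e[1],e[0])).round(1),[np.linalg.norm(r[i]-r[i-1]).round(3) for i in range(4)])
B=[]
for n,ne,fa in [('R',[251,323.5],[263,329]),('M',[353,425],[357,424.5]),('L',[456,525.5],[452.5,518])]:
    a=q(S,[(ne[0],139),(ne[1],139)],.028);b=q(S,[(fa[0],270),(fa[1],270)],.028); c=(a.mean(0)+b.mean(0))/2; e=b.mean(0)-a.mean(0); B.append(c)
    print(n,c.round(4),np.degrees(np.arctan2(e[1],e[0])).round(1),np.linalg.norm(e).round(3),'slat sep',np.linalg.norm(a[0]-a[1]).round(3),np.linalg.norm(b[0]-b[1]).round(3))
d=B[2]-B[0];print('rack yaw',np.degrees(np.arctan2(-d[0],d[1])),np.linalg.norm(d))
r=q(S,[(83,123),(127,123),(137,215),(98,216)],.005);e=r[2]-r[1]+r[3]-r[0];print('blade',r.mean(0),np.degrees(np.arctan2(e[1],e[0])))
E
```

```text
TR [0.5313 0.1652] 6.3 [np.float64(0.069), np.float64(0.07), np.float64(0.069), np.float64(0.07)]
TM [0.5267 0.2463] 7.5 [np.float64(0.069), np.float64(0.068), np.float64(0.069), np.float64(0.069)]
TL [0.5111 0.3238] 7.0 [np.float64(0.069), np.float64(0.069), np.float64(0.071), np.float64(0.071)]
R [0.5296 0.1658] 5.1 0.104 slat sep 0.056 0.056
M [0.5224 0.2449] 5.6 0.104 slat sep 0.056 0.057
L [0.5153 0.3238] 6.0 0.104 slat sep 0.054 0.055
rack yaw 5.185490079337616 0.1586491578518264
blade [0.51516492 0.00838135] 2.5211691244198207
```

Call:
move_arm(
  deltas=[
    {"x": -0.03,"y": -0.06,"z": 0.01,"wx": 0,"wy": 0,"wz": 0,"hand": 1},
    {"x": -0.03,"y": -0.12,"z": 0.01,"wx": 0,"wy": 0,"wz": 0,"hand": 1},
    {"x": -0.05,"y": -0.18,"z": 0.01,"wx": 0,"wy": 0,"wz": 0,"hand": 1},
    {"x": -0.055,"y": -0.24,"z": 0.01,"wx": 0,"wy": 0,"wz": 0,"hand": 1},
    {"x": -0.055,"y": -0.3,"z": 0.01,"wx": 0,"wy": 0,"wz": 0,"hand": 1},
    {"x": -0.045,"y": -0.36,"z": 0.01,"wx": 0,"wy": 0,"wz": 0,"hand": 1},
    {"x": -0.045,"y": -0.42,"z": 0.01,"wx": 0,"wy": 0,"wz": 0,"hand": 1},
    {"x": -0.045,"y": -0.48,"z": 0.01,"wx": 0,"wy": 0,"wz": 0,"hand": 1},
  ],
)

```text
time: 2.7
tool_pos: [0.6593, -0.2191, 0.2115]
tool_rot: [-3.141, 0.001, -3.052]
contact_force: [0.3, -0.3, 0.8]
opening: 0.092
```

Call:
move_arm(
  deltas=[
    {"x": 0,"y": 0,"z": 0,"wx": 0,"wy": 0,"wz": 0,"hand": 1},
    {"x": 0,"y": 0,"z": 0,"wx": 0,"wy": 0,"wz": 0,"hand": 1},
    {"x": 0,"y": 0,"z": 0,"wx": 0,"wy": 0,"wz": 0,"hand": 1},
  ],
)

```text
time: 3.08
tool_pos: [0.6595, -0.216, 0.2113]
tool_rot: [3.141, 0.0, -3.051]
contact_force: [0.4, 0.2, 0.0]
opening: 0.0921
```

```bash
python3 - <<'E'
from h import *
st(); snap('wrist','w_panel',None,1.25); st(); go(.6785,.000,.23,150)
E
```

```text
t 3.08 [ 0.6595 -0.216   0.2113] [ 1.7998e+02  1.0000e-02 -1.7482e+02] F [0.4 0.2 0. ] open 0.0921
t 3.12 [ 0.6596 -0.216   0.2114] [ 1.7999e+02  2.0000e-02 -1.7482e+02] F [ 0.5 -0.1 -0.4] open 0.0919
x -0.0384 y 0.2134 z -0.0186 wz 35.2
```

View pics/w_panel.png

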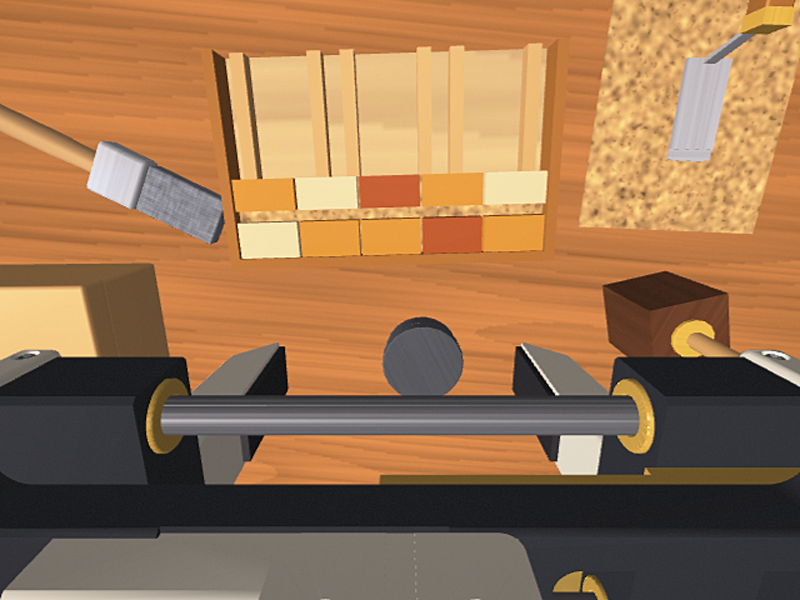

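```bash
python3 - <<'E'
from h import *
save('w_panel','c3',(170,20,470,220),2.66)
E
```

```text
(no output)
```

View pics/c3.png

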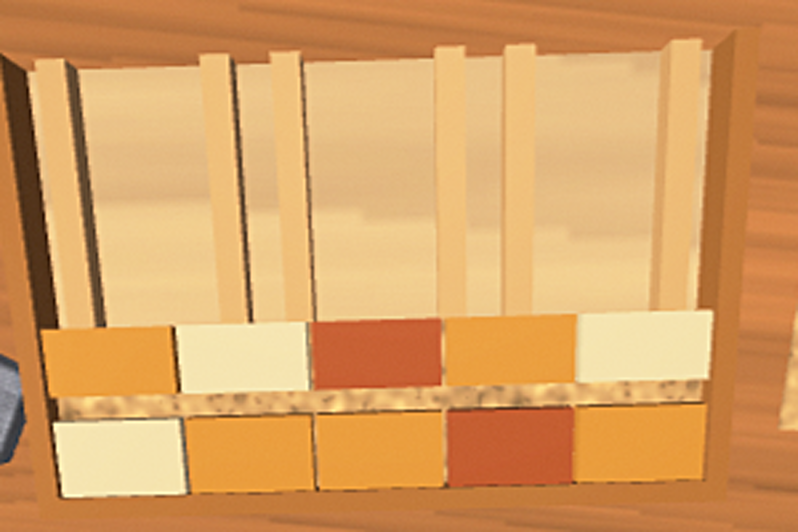

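```bash
python3 - <<'E'
from h import *
from scipy.optimize import least_squares
pts=[((41,329),(.043,-.121,.032)),((713,310),(.043,.121,.032)),((47,396),(.067,-.121,.032)),((712,379),(.067,.121,.032)),
((54,420),(.076,-.121,.032)),((706,404),(.076,.121,.032)),((62,497),(.104,-.121,.032)),((705,483),(.104,.121,.032)),
((50,60),(-.045,-.108,.024)),((215,54.5),(-.045,-.052,.024)),((286,52),(-.045,-.028,.024)),((450,46.5),(-.045,.028,.024)),((520,44.5),(-.045,.052,.024)),((685,40),(-.045,.108,.024))]
def f(p,full=False):
    c,s=np.cos(p[2]),np.sin(p[2]); r=[]
    for (u,v),X in pts:
        W=[p[0]+c*X[0]-s*X[1],p[1]+s*X[0]+c*X[1],X[2]]
        r+=list(proj('w_panel',W)-np.array([170+u/2.66,20+v/2.66]))
    return np.array(r)
o=least_squares(f,[.536,-.233,.09],loss='soft_l1'); p=o.x
print(p,np.degrees(p[2])); print(f(p).reshape(-1,2).round(1).tolist())
c,s=np.cos(p[2]),np.sin(p[2]); R=np.array([[c,-s],[s,c]])
for n,X in [('jl',(.0715,.09)),('jr',(.0715,-.09)),('bl',(0,.08)),('bm',(0,0)),('br',(0,-.08))]: print(n,(p[:2]+R@X).round(4))
E
```

```text
[ 0.54310824 -0.23576527  0.11793232] 6.7570240524427785
[[-0.8, 0.0], [0.8, 0.0], [0.3, 0.4], [-0.6, -0.1], [-1.1, 0.7], [1.1, -0.0], [-0.4, -0.1], [-0.5, -1.3], [0.2, -0.3], [-0.1, -0.1], [-0.2, 0.1], [0.1, 0.3], [0.4, 0.2], [0.7, 0.0]]
jl [ 0.6035 -0.138 ]
jr [ 0.6247 -0.3167]
bl [ 0.5337 -0.1563]
bm [ 0.5431 -0.2358]
br [ 0.5525 -0.3152]
```

Call:
move_arm(
  deltas=[
    {"x": 0.02,"y": 0.06,"z": -0.025,"wx": 0,"wy": 0,"wz": 10,"hand": 1},
    {"x": 0.02,"y": 0.11,"z": -0.025,"wx": 0,"wy": 0,"wz": 20,"hand": 1},
    {"x": 0.0,"y": 0.16,"z": -0.025,"wx": 0,"wy": 0,"wz": 30,"hand": 1},
    {"x": -0.05,"y": 0.19,"z": -0.025,"wx": 0,"wy": 0,"wz": 35,"hand": 1},
    {"x": -0.08,"y": 0.19,"z": -0.025,"wx": 0,"wy": 0,"wz": 35,"hand": 1},
    {"x": -0.08,"y": 0.19,"z": -0.025,"wx": 0,"wy": 0,"wz": 35,"hand": 1},
    {"x": -0.08,"y": 0.19,"z": -0.025,"wx": 0,"wy": 0,"wz": 35,"hand": 1},
    {"x": -0.08,"y": 0.19,"z": -0.025,"wx": 0,"wy": 0,"wz": 35,"hand": 1},
  ],
)

```text
time: 4.12
tool_pos: [0.7216, -0.0218, 0.2367]
tool_rot: [3.141, 0.0, 2.619]
contact_force: [-0.5, 0.2, -0.3]
opening: 0.092
```

```bash
python3 - <<'E'
from h import *
st(); snap('wrist','w_pin',None,1.25); st()
print([ (proj('w_pin',[.679,0,z])*1.25).round(0) for z in (.079,.163)])
E
```

```text
t 4.12 [ 0.7216 -0.0218  0.2367] [1.7999e+02 2.0000e-02 1.5004e+02] F [-0.5  0.2 -0.3] open 0.0920
t 4.17 [ 0.7217 -0.0219  0.2368] [1.7998e+02 3.0000e-02 1.5003e+02] F [-0.5 -0.  -0.3] open 0.0921
[array([396., 214.]), array([395., 227.])]
```

View pics/w_pin.png

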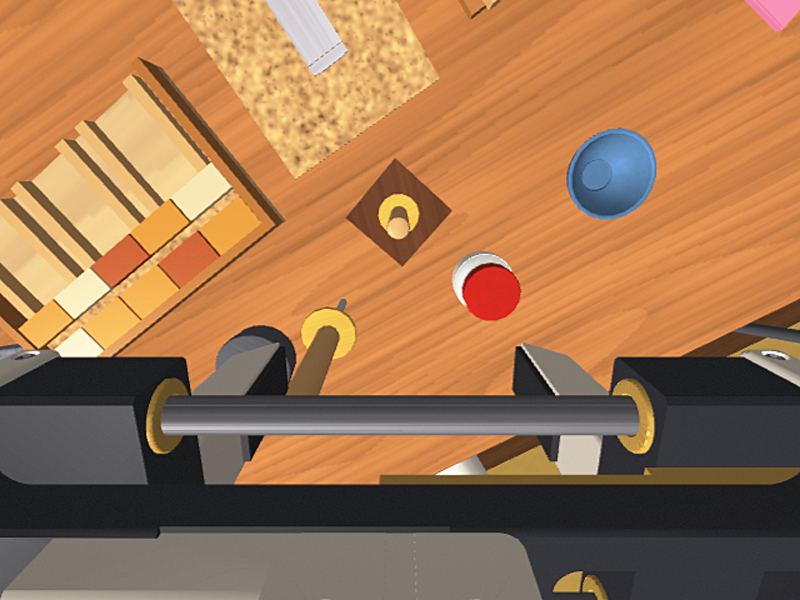

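```bash
python3 - <<'E'
from h import *
g=ray('w_pin',398*.8,213*.8,.079); t=ray('w_pin',399*.8,228*.8,.163); print(g,t)
print('stand',[ray('w_pin',a*.8,b*.8,.075)[:2].round(4) for a,b in [(397,158),(451,210),(403,265),(346,217)]])
c=[.679,.0,.22]
go(*c,150)
E
```

```text
[0.67919881 0.00116175 0.079     ] [0.68042513 0.00146485 0.163     ]
stand [array([0.6457, 0.0197]), array([0.6971, 0.0359]), array([ 0.7153, -0.0153]), array([ 0.6628, -0.0339])]
x 0.0479 y -0.0024 z 0.0168 wz 0.0
```

Call:
move_arm(
  deltas=[
    {"x": 0.025,"y": -0.001,"z": 0,"wx": 0,"wy": 0,"wz": 0,"hand": 1},
    {"x": 0.048,"y": -0.001,"z": 0,"wx": 0,"wy": 0,"wz": 0,"hand": 1},
    {"x": 0.048,"y": -0.001,"z": 0.02,"wx": 0,"wy": 0,"wz": 0,"hand": 1},
    {"x": 0.048,"y": -0.001,"z": 0.05,"wx": 0,"wy": 0,"wz": 0,"hand": 1},
    {"x": 0.048,"y": -0.001,"z": 0.08,"wx": 0,"wy": 0,"wz": 0,"hand": 1},
    {"x": 0.048,"y": -0.001,"z": 0.11,"wx": 0,"wy": 0,"wz": 0,"hand": 1},
    {"x": 0.048,"y": -0.001,"z": 0.138,"wx": 0,"wy": 0,"wz": 0,"hand": 1},
    {"x": 0.048,"y": -0.001,"z": 0.138,"wx": 0,"wy": 0,"wz": 0,"hand": 1},
  ],
)

```text
time: 5.18
tool_pos: [0.6784, 0.0013, 0.0962]
tool_rot: [-3.14, -0.004, 2.618]
contact_force: [-0.7, -0.3, -0.3]
opening: 0.0918
```

Call:
move_arm(
  deltas=[
    {"x": 0,"y": 0,"z": 0,"wx": 0,"wy": 0,"wz": 0,"hand": 0.3},
    {"x": 0,"y": 0,"z": 0,"wx": 0,"wy": 0,"wz": 0,"hand": 0.2},
    {"x": 0,"y": 0,"z": 0,"wx": 0,"wy": 0,"wz": 0,"hand": 0},
    {"x": 0,"y": 0,"z": 0,"wx": 0,"wy": 0,"wz": 0,"hand": 0},
    {"x": 0,"y": 0,"z": 0,"wx": 0,"wy": 0,"wz": 0,"hand": 0},
    {"x": 0,"y": 0,"z": 0,"wx": 0,"wy": 0,"wz": 0,"hand": 0},
    {"x": 0,"y": 0,"z": 0,"wx": 0,"wy": 0,"wz": 0,"hand": 0},
    {"x": 0,"y": 0,"z": 0,"wx": 0,"wy": 0,"wz": 0,"hand": 0},
  ],
  grip_force=30,
)

```text
time: 6.18
tool_pos: [0.6801, 0.0015, 0.0979]
tool_rot: [3.142, -0.0, 2.619]
contact_force: [0.1, 0.5, -0.3]
opening: 0.0167
```

```bash
python3 - <<'E'
from h import *
st()
E
```

```text
t 6.17 [0.6801 0.0015 0.0979] [ 1.8000e+02 -1.0000e-02  1.5005e+02] F [ 0.1  0.5 -0.3] open 0.0167
```

Call:
move_arm(
  deltas=[
    {"x": 0,"y": 0,"z": 0,"wx": 0,"wy": 0,"wz": 0,"hand": 0},
    {"x": 0,"y": 0,"z": 0,"wx": 0,"wy": 0,"wz": 0,"hand": 0},
    {"x": 0,"y": 0,"z": 0,"wx": 0,"wy": 0,"wz": 0,"hand": 0},
    {"x": 0,"y": 0,"z": -0.02,"wx": 0,"wy": 0,"wz": 0,"hand": 0},
    {"x": 0,"y": 0,"z": -0.045,"wx": 0,"wy": 0,"wz": 0,"hand": 0},
    {"x": 0,"y": 0,"z": -0.07,"wx": 0,"wy": 0,"wz": 0,"hand": 0},
    {"x": 0,"y": 0,"z": -0.095,"wx": 0,"wy": 0,"wz": 0,"hand": 0},
    {"x": 0,"y": 0,"z": -0.095,"wx": 0,"wy": 0,"wz": 0,"hand": 0},
  ],
)

```text
time: 7.18
tool_pos: [0.6812, 0.0014, 0.1952]
tool_rot: [3.14, 0.004, 2.619]
contact_force: [0.4, 0.8, -1.0]
opening: 0.0125
```

```bash
python3 - <<'E'
from h import *
st(); go(.60,-.06,.195,187); snap('scene','s1',(200,180,460,360),3)
E
```

```text
t 7.17 [0.6812 0.0014 0.1952] [179.89   0.24 150.06] F [ 0.4  0.8 -1. ] open 0.0125
x 0.0397 y -0.0938 z 0.0002 wz -36.9
```

View pics/s1.png

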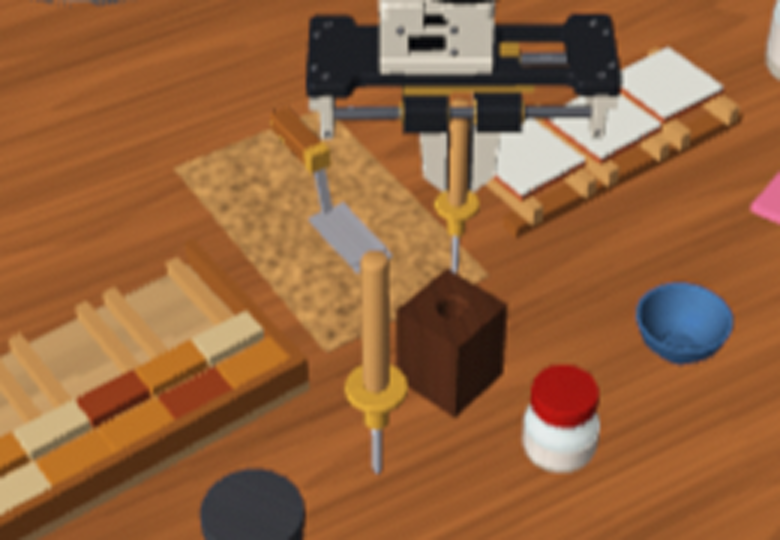

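Call:
move_arm(
  deltas=[
    {"x": 0.023,"y": -0.03,"z": 0,"wx": 0,"wy": 0,"wz": -8,"hand": 0},
    {"x": 0.046,"y": -0.062,"z": 0,"wx": 0,"wy": 0,"wz": -16,"hand": 0},
    {"x": 0.03,"y": -0.095,"z": 0,"wx": 0,"wy": 0,"wz": -24,"hand": 0},
    {"x": 0.014,"y": -0.128,"z": 0,"wx": 0,"wy": 0,"wz": -32,"hand": 0},
    {"x": -0.002,"y": -0.16,"z": 0,"wx": 0,"wy": 0,"wz": -37,"hand": 0},
    {"x": -0.002,"y": -0.16,"z": 0.02,"wx": 0,"wy": 0,"wz": -37,"hand": 0},
    {"x": -0.002,"y": -0.16,"z": 0.035,"wx": 0,"wy": 0,"wz": -37,"hand": 0},
    {"x": -0.002,"y": -0.16,"z": 0.035,"wx": 0,"wy": 0,"wz": -37,"hand": 0},
  ],
)

```text
time: 8.22
tool_pos: [0.6008, -0.1373, 0.1556]
tool_rot: [3.139, -0.004, -3.018]
contact_force: [0.2, 0.1, -0.6]
opening: 0.0122
```

Call:
move_arm(
  deltas=[
    {"x": 0,"y": 0,"z": 0,"wx": 0,"wy": 0,"wz": 0,"hand": 0},
    {"x": 0,"y": 0,"z": 0,"wx": 0,"wy": 0,"wz": 0,"hand": 0},
    {"x": 0,"y": 0,"z": 0,"wx": 0,"wy": 0,"wz": 0,"hand": 0},
  ],
)

```text
time: 8.6
tool_pos: [0.6023, -0.138, 0.1585]
tool_rot: [-3.141, 0.001, -3.018]
contact_force: [0.7, -0.3, 0.1]
opening: 0.0124
```

```bash
python3 - <<'E'
from h import *
st(); snap('wrist','w_start',None,1.25); st()
print([ (proj('w_start',X)*1.25).round(0) for X in ([.6035,-.138,.032],[.6247,-.3167,.032])])
E
```

```text
t 8.60 [ 0.6023 -0.138   0.1585] [-1.7998e+02  6.0000e-02 -1.7293e+02] F [ 0.7 -0.3  0.1] open 0.0124
t 8.65 [ 0.6022 -0.1381  0.1584] [-1.7998e+02  5.0000e-02 -1.7294e+02] F [-0.2  0.3 -0.2] open 0.0126
[array([400., 289.]), array([139., 288.])]
```

View pics/w_start.png

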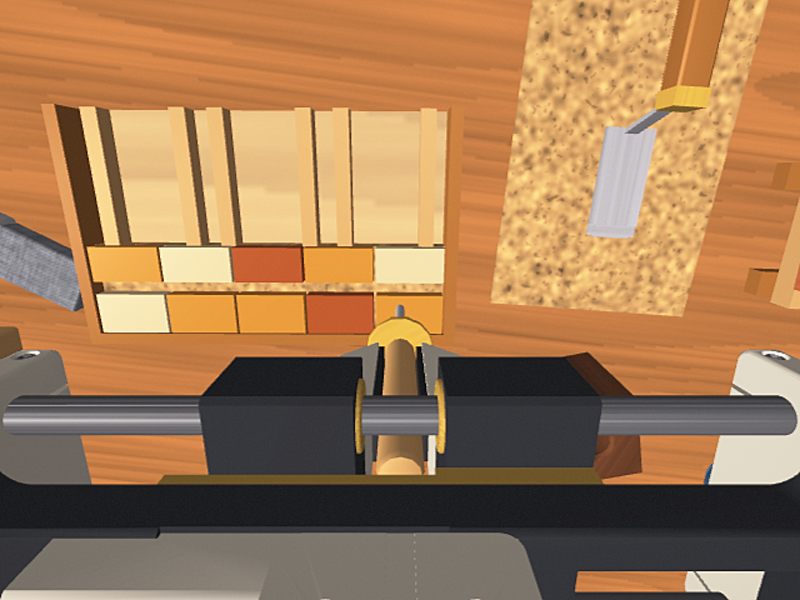

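```bash
python3 - <<'E'
from h import *
print([(proj('w_start',[.6022,-.1381,z])*1.25).round(1) for z in (.0734,.079)])
p=(.6022,-.1381,.1584,187.06)
go(.6028,-.138,.126,187.06,p); go(.6028,-.138,.111,187.06,p)
p=(.6028,-.138,.111,187.06); go(.624,-.3167,.111,187.06,p)
E
```

```text
[array([399.7, 305.1]), array([399.7, 307.9])]
x -0.0006 y 0.0000 z 0.0324 wz -0.0
x -0.0006 y 0.0000 z 0.0474 wz -0.0
x 0.0009 y -0.1800 z -0.0000 wz -0.0
```

Call:
move_arm(
  deltas=[
    {"x": -0.001,"y": 0,"z": 0.012,"wx": 0,"wy": 0,"wz": 0,"hand": 0},
    {"x": -0.001,"y": 0,"z": 0.024,"wx": 0,"wy": 0,"wz": 0,"hand": 0},
    {"x": -0.001,"y": 0,"z": 0.034,"wx": 0,"wy": 0,"wz": 0,"hand": 0},
    {"x": -0.001,"y": 0,"z": 0.038,"wx": 0,"wy": 0,"wz": 0,"hand": 0},
    {"x": -0.001,"y": 0,"z": 0.041,"wx": 0,"wy": 0,"wz": 0,"hand": 0},
    {"x": -0.001,"y": 0,"z": 0.044,"wx": 0,"wy": 0,"wz": 0,"hand": 0},
    {"x": -0.001,"y": 0,"z": 0.047,"wx": 0,"wy": 0,"wz": 0,"hand": 0},
    {"x": -0.001,"y": 0,"z": 0.047,"wx": 0,"wy": 0,"wz": 0,"hand": 0},
  ],
)

```text
time: 9.65
tool_pos: [0.6029, -0.138, 0.1108]
tool_rot: [3.141, -0.0, -3.019]
contact_force: [0.2, -0.3, -0.5]
opening: 0.0125
```

```bash
python3 - <<'E'
from h import *
st()
E
```

```text
t 9.65 [ 0.6029 -0.138   0.1108] [ 1.7999e+02 -1.0000e-02 -1.7295e+02] F [ 0.2 -0.3 -0.5] open 0.0125
```

Call:
move_arm(
  deltas=[
    {"x": 0,"y": -0.004,"z": 0,"wx": 0,"wy": 0,"wz": 0,"hand": 0},
    {"x": 0,"y": -0.0085,"z": 0,"wx": 0,"wy": 0,"wz": 0,"hand": 0},
    {"x": 0,"y": -0.013,"z": 0,"wx": 0,"wy": 0,"wz": 0,"hand": 0},
    {"x": 0,"y": -0.0175,"z": 0,"wx": 0,"wy": 0,"wz": 0,"hand": 0},
    {"x": 0,"y": -0.022,"z": 0,"wx": 0,"wy": 0,"wz": 0,"hand": 0},
    {"x": 0,"y": -0.0265,"z": 0,"wx": 0,"wy": 0,"wz": 0,"hand": 0},
    {"x": 0,"y": -0.031,"z": 0,"wx": 0,"wy": 0,"wz": 0,"hand": 0},
    {"x": 0,"y": -0.0355,"z": 0,"wx": 0,"wy": 0,"wz": 0,"hand": 0},
  ],
)

```text
time: 10.65
tool_pos: [0.6074, -0.1735, 0.1109]
tool_rot: [3.142, 0.0, -3.018]
contact_force: [0.2, 0.4, -1.0]
opening: 0.0126
```

Call:
move_arm(
  deltas=[
    {"x": 0,"y": -0.0045,"z": 0,"wx": 0,"wy": 0,"wz": 0,"hand": 0},
    {"x": 0,"y": -0.009,"z": 0,"wx": 0,"wy": 0,"wz": 0,"hand": 0},
    {"x": 0,"y": -0.0135,"z": 0,"wx": 0,"wy": 0,"wz": 0,"hand": 0},
    {"x": 0,"y": -0.018,"z": 0,"wx": 0,"wy": 0,"wz": 0,"hand": 0},
    {"x": 0,"y": -0.0225,"z": 0,"wx": 0,"wy": 0,"wz": 0,"hand": 0},
    {"x": 0,"y": -0.027,"z": 0,"wx": 0,"wy": 0,"wz": 0,"hand": 0},
    {"x": 0,"y": -0.0315,"z": 0,"wx": 0,"wy": 0,"wz": 0,"hand": 0},
    {"x": 0,"y": -0.036,"z": 0,"wx": 0,"wy": 0,"wz": 0,"hand": 0},
  ],
)

```text
time: 11.65
tool_pos: [0.6118, -0.2093, 0.111]
tool_rot: [3.142, 0.0, -3.018]
contact_force: [0.2, 0.7, -0.9]
opening: 0.0124
```

```bash
python3 - <<'E'
from h import *
st(); go(.624,-.3167,.1108,187.06)
E
```

```text
t 11.65 [ 0.6118 -0.2093  0.111 ] [ 180.      0.   -172.95] F [ 0.2  0.7 -0.9] open 0.0124
x 0.0011 y -0.1081 z 0.0002 wz -0.0
```

Call:
move_arm(
  deltas=[
    {"x": 0.0002,"y": -0.0045,"z": 0,"wx": 0,"wy": 0,"wz": 0,"hand": 0},
    {"x": 0.0003,"y": -0.009,"z": 0,"wx": 0,"wy": 0,"wz": 0,"hand": 0},
    {"x": 0.0005,"y": -0.0135,"z": 0,"wx": 0,"wy": 0,"wz": 0,"hand": 0},
    {"x": 0.0005,"y": -0.018,"z": 0,"wx": 0,"wy": 0,"wz": 0,"hand": 0},
    {"x": 0.0005,"y": -0.0225,"z": 0,"wx": 0,"wy": 0,"wz": 0,"hand": 0},
    {"x": 0.0005,"y": -0.027,"z": 0,"wx": 0,"wy": 0,"wz": 0,"hand": 0},
    {"x": 0.0005,"y": -0.0315,"z": 0,"wx": 0,"wy": 0,"wz": 0,"hand": 0},
    {"x": 0.0005,"y": -0.036,"z": 0,"wx": 0,"wy": 0,"wz": 0,"hand": 0},
  ],
)

```text
time: 12.65
tool_pos: [0.6157, -0.2451, 0.1109]
tool_rot: [3.141, 0.0, -3.018]
contact_force: [0.6, 0.9, 0.1]
opening: 0.0121
```

Call:
move_arm(
  deltas=[
    {"x": 0.0001,"y": -0.0045,"z": 0,"wx": 0,"wy": 0,"wz": 0,"hand": 0},
    {"x": 0.0002,"y": -0.009,"z": 0,"wx": 0,"wy": 0,"wz": 0,"hand": 0},
    {"x": 0.0003,"y": -0.0135,"z": 0,"wx": 0,"wy": 0,"wz": 0,"hand": 0},
    {"x": 0.0003,"y": -0.018,"z": 0,"wx": 0,"wy": 0,"wz": 0,"hand": 0},
    {"x": 0.0003,"y": -0.0225,"z": 0,"wx": 0,"wy": 0,"wz": 0,"hand": 0},
    {"x": 0.0003,"y": -0.027,"z": 0,"wx": 0,"wy": 0,"wz": 0,"hand": 0},
    {"x": 0.0003,"y": -0.0315,"z": 0,"wx": 0,"wy": 0,"wz": 0,"hand": 0},
    {"x": 0.0003,"y": -0.036,"z": 0,"wx": 0,"wy": 0,"wz": 0,"hand": 0},
  ],
)

```text
time: 13.65
tool_pos: [0.6199, -0.2808, 0.111]
tool_rot: [3.142, 0.0, -3.018]
contact_force: [-0.7, -0.3, -0.5]
opening: 0.0125
```

Call:
move_arm(
  deltas=[
    {"x": 0,"y": -0.0045,"z": 0,"wx": 0,"wy": 0,"wz": 0,"hand": 0},
    {"x": 0,"y": -0.009,"z": 0,"wx": 0,"wy": 0,"wz": 0,"hand": 0},
    {"x": 0,"y": -0.0135,"z": 0,"wx": 0,"wy": 0,"wz": 0,"hand": 0},
    {"x": 0,"y": -0.018,"z": 0,"wx": 0,"wy": 0,"wz": 0,"hand": 0},
    {"x": 0,"y": -0.0225,"z": 0,"wx": 0,"wy": 0,"wz": 0,"hand": 0},
    {"x": 0,"y": -0.027,"z": 0,"wx": 0,"wy": 0,"wz": 0,"hand": 0},
    {"x": 0,"y": -0.0315,"z": 0,"wx": 0,"wy": 0,"wz": 0,"hand": 0},
    {"x": 0,"y": -0.036,"z": 0,"wx": 0,"wy": 0,"wz": 0,"hand": 0},
  ],
)

```text
time: 14.65
tool_pos: [0.6243, -0.3165, 0.1109]
tool_rot: [3.142, 0.0, -3.018]
contact_force: [-0.2, -1.1, -0.7]
opening: 0.0125
```

Call:
move_arm(
  deltas=[
    {"x": 0,"y": 0,"z": 0,"wx": 0,"wy": 0,"wz": 0,"hand": 0},
    {"x": 0,"y": 0,"z": 0,"wx": 0,"wy": 0,"wz": 0,"hand": 0},
    {"x": 0,"y": 0,"z": 0,"wx": 0,"wy": 0,"wz": 0,"hand": 0},
  ],
)

```text
time: 15.02
tool_pos: [0.6243, -0.316, 0.111]
tool_rot: [3.141, 0.0, -3.018]
contact_force: [0.1, -0.7, -0.9]
opening: 0.0122
```

```bash
python3 - <<'E'
from h import *
st(); go(.615,-.05,.2,170); go(.6800,.0014,.2,150)
E
```

```text
t 15.03 [ 0.6243 -0.316   0.111 ] [ 179.99    0.   -172.93] F [ 0.1 -0.7 -0.9] open 0.0122
x -0.0235 y 0.2652 z -0.0890 wz 17.1
x -0.0943 y 0.3082 z -0.0890 wz 37.1
```

Call:
move_arm(
  deltas=[
    {"x": 0,"y": 0,"z": -0.03,"wx": 0,"wy": 0,"wz": 0,"hand": 0},
    {"x": 0,"y": 0,"z": -0.09,"wx": 0,"wy": 0,"wz": 0,"hand": 0},
    {"x": 0,"y": 0.045,"z": -0.09,"wx": 0,"wy": 0,"wz": 3,"hand": 0},
    {"x": 0,"y": 0.1,"z": -0.09,"wx": 0,"wy": 0,"wz": 6,"hand": 0},
    {"x": 0,"y": 0.155,"z": -0.09,"wx": 0,"wy": 0,"wz": 9,"hand": 0},
    {"x": -0.01,"y": 0.21,"z": -0.09,"wx": 0,"wy": 0,"wz": 17,"hand": 0},
    {"x": -0.0235,"y": 0.265,"z": -0.09,"wx": 0,"wy": 0,"wz": 25,"hand": 0},
    {"x": -0.0235,"y": 0.265,"z": -0.09,"wx": 0,"wy": 0,"wz": 30,"hand": 0},
  ],
)

```text
time: 16.02
tool_pos: [0.6151, -0.0458, 0.2014]
tool_rot: [3.14, 0.0, 2.743]
contact_force: [0.7, -0.9, -0.9]
opening: 0.0122
```

```bash
python3 - <<'E'
from h import *
st(); go(.6800,.0014,.2,150)
E
```

```text
t 16.02 [ 0.6151 -0.0458  0.2014] [179.93   0.   157.17] F [ 0.7 -0.9 -0.9] open 0.0122
x -0.0415 y 0.0687 z 0.0014 wz 7.2
```

Call:
move_arm(
  deltas=[
    {"x": -0.014,"y": 0.023,"z": 0,"wx": 0,"wy": 0,"wz": 4,"hand": 0},
    {"x": -0.028,"y": 0.046,"z": 0,"wx": 0,"wy": 0,"wz": 7,"hand": 0},
    {"x": -0.0415,"y": 0.0687,"z": 0,"wx": 0,"wy": 0,"wz": 7,"hand": 0},
    {"x": -0.0415,"y": 0.0687,"z": 0,"wx": 0,"wy": 0,"wz": 7,"hand": 0},
    {"x": -0.0415,"y": 0.0687,"z": 0,"wx": 0,"wy": 0,"wz": 7,"hand": 0},
    {"x": -0.0415,"y": 0.0687,"z": 0,"wx": 0,"wy": 0,"wz": 7,"hand": 0},
    {"x": -0.0415,"y": 0.0687,"z": 0,"wx": 0,"wy": 0,"wz": 7,"hand": 0},
  ],
)

```text
time: 16.9
tool_pos: [0.6797, -0.0038, 0.2013]
tool_rot: [3.141, 0.0, 2.618]
contact_force: [0.0, -0.1, 0.1]
opening: 0.0128
```

```bash
python3 - <<'E'
from h import *
st(); go(.6800,.0014,.098,150)
E
```

```text
t 16.90 [ 0.6797 -0.0038  0.2013] [1.7999e+02 1.0000e-02 1.5001e+02] F [ 0.  -0.1  0.1] open 0.0128
x 0.0024 y 0.0047 z 0.1033 wz 0.0
```

Call:
move_arm(
  deltas=[
    {"x": 0.0024,"y": 0.0047,"z": 0,"wx": 0,"wy": 0,"wz": 0,"hand": 0},
    {"x": 0.0024,"y": 0.0047,"z": 0,"wx": 0,"wy": 0,"wz": 0,"hand": 0},
    {"x": 0.0024,"y": 0.0047,"z": 0.02,"wx": 0,"wy": 0,"wz": 0,"hand": 0},
    {"x": 0.0024,"y": 0.0047,"z": 0.03,"wx": 0,"wy": 0,"wz": 0,"hand": 0},
    {"x": 0.0024,"y": 0.0047,"z": 0.04,"wx": 0,"wy": 0,"wz": 0,"hand": 0},
    {"x": 0.0024,"y": 0.0047,"z": 0.05,"wx": 0,"wy": 0,"wz": 0,"hand": 0},
    {"x": 0.0024,"y": 0.0047,"z": 0.06,"wx": 0,"wy": 0,"wz": 0,"hand": 0},
    {"x": 0.0024,"y": 0.0047,"z": 0.06,"wx": 0,"wy": 0,"wz": 0,"hand": 0},
  ],
)

```text
time: 17.9
tool_pos: [0.6798, 0.002, 0.1399]
tool_rot: [-3.141, -0.002, 2.619]
contact_force: [-0.2, -0.6, -0.3]
opening: 0.0126
```

```bash
python3 - <<'E'
from h import *
st(); go(.6800,.0014,.098,150)
E
```

```text
t 17.90 [0.6798 0.002  0.1399] [-1.7996e+02 -1.0000e-01  1.5005e+02] F [-0.2 -0.6 -0.3] open 0.0126
x -0.0005 y -0.0004 z 0.0419 wz 0.1
```

Entered the bore without contact. Lower fully, release, and rise.

Call:
move_arm(
  deltas=[
    {"x": 0,"y": 0,"z": 0.012,"wx": 0,"wy": 0,"wz": 0,"hand": 0},
    {"x": 0,"y": 0,"z": 0.024,"wx": 0,"wy": 0,"wz": 0,"hand": 0},
    {"x": 0,"y": 0,"z": 0.034,"wx": 0,"wy": 0,"wz": 0,"hand": 0},
    {"x": 0,"y": 0,"z": 0.0405,"wx": 0,"wy": 0,"wz": 0,"hand": 0},
    {"x": 0,"y": 0,"z": 0.0405,"wx": 0,"wy": 0,"wz": 0,"hand": 0},
    {"x": 0,"y": 0,"z": 0.0405,"wx": 0,"wy": 0,"wz": 0,"hand": 0},
    {"x": 0,"y": 0,"z": 0.0405,"wx": 0,"wy": 0,"wz": 0,"hand": 0.3},
    {"x": 0,"y": 0,"z": 0.0405,"wx": 0,"wy": 0,"wz": 0,"hand": 0.6},
  ],
)

```text
time: 18.9
tool_pos: [0.6805, 0.002, 0.1009]
tool_rot: [3.141, 0.001, 2.619]
contact_force: [0.3, 0.8, 0.3]
opening: 0.0278
```

Call:
move_arm(
  deltas=[
    {"x": 0,"y": 0,"z": 0,"wx": 0,"wy": 0,"wz": 0,"hand": 0.6},
    {"x": 0,"y": 0,"z": 0,"wx": 0,"wy": 0,"wz": 0,"hand": 0.6},
    {"x": 0,"y": 0,"z": 0,"wx": 0,"wy": 0,"wz": 0,"hand": 0.6},
    {"x": 0,"y": 0,"z": -0.03,"wx": 0,"wy": 0,"wz": 0,"hand": 0.6},
    {"x": 0,"y": 0,"z": -0.06,"wx": 0,"wy": 0,"wz": 0,"hand": 0.6},
    {"x": 0,"y": 0,"z": -0.1,"wx": 0,"wy": 0,"wz": 0,"hand": 0.6},
    {"x": 0,"y": 0,"z": -0.13,"wx": 0,"wy": 0,"wz": 0,"hand": 0.6},
    {"x": 0,"y": 0,"z": -0.13,"wx": 0,"wy": 0,"wz": 0,"hand": 0.6},
  ],
)

```text
time: 19.9
tool_pos: [0.6815, 0.0019, 0.2336]
tool_rot: [3.139, 0.005, 2.619]
contact_force: [1.1, 0.7, -0.2]
opening: 0.0547
```

Call:
move_arm(
  deltas=[
    {"x": 0.02,"y": 0,"z": 0,"wx": 0,"wy": 0,"wz": -10,"hand": 0.6},
    {"x": 0.05,"y": 0,"z": 0,"wx": 0,"wy": 0,"wz": -20,"hand": 0.6},
    {"x": 0.08,"y": -0.01,"z": 0,"wx": 0,"wy": 0,"wz": -30,"hand": 0.6},
    {"x": 0.1,"y": -0.03,"z": 0,"wx": 0,"wy": 0,"wz": -33,"hand": 0.6},
    {"x": 0.1,"y": -0.05,"z": 0,"wx": 0,"wy": 0,"wz": -33,"hand": 0.6},
    {"x": 0.1,"y": -0.05,"z": 0,"wx": 0,"wy": 0,"wz": -33,"hand": 0.6},
    {"x": 0.1,"y": -0.05,"z": 0,"wx": 0,"wy": 0,"wz": -33,"hand": 0.6},
    {"x": 0.1,"y": -0.05,"z": 0,"wx": 0,"wy": 0,"wz": -33,"hand": 0.6},
  ],
)

```text
time: 20.9
tool_pos: [0.5693, 0.0086, 0.2301]
tool_rot: [3.141, -0.0, -3.089]
contact_force: [-1.3, 0.1, -0.1]
opening: 0.0553
```

```bash
python3 - <<'E'
from h import *
st(); snap('top','t2',(280,170,480,330),4); snap('wrist','w_sp',None,1.25)
a=np.load('pics/t2.npz')['im'][170:330,280:480]; b=np.load('pics/w_sp.npz')['im'][:330]
a=cv2.resize(a,(500,400),interpolation=cv2.INTER_CUBIC)
a=cv2.resize(a,(412,330)); b=b
o=np.hstack([a[:, :160*0+160],b]); cv2.imwrite('pics/w_spc.png',o[:,:,::-1])
E
```

```text
t 20.90 [0.5693 0.0086 0.2301] [ 1.7999e+02 -1.0000e-02 -1.7697e+02] F [-1.3  0.1 -0.1] open 0.0553
```

View pics/w_spc.png

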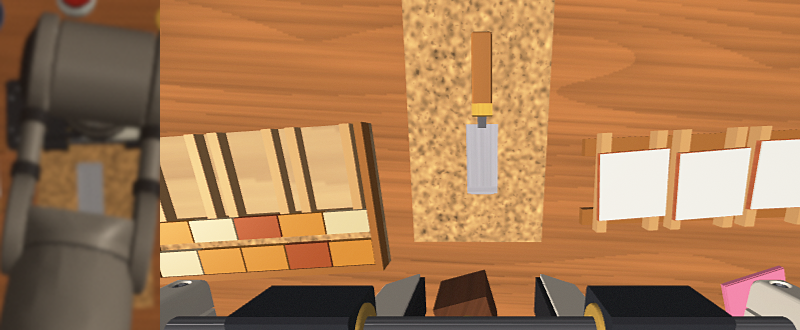

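```bash
python3 - <<'E'
from h import *
S='w_sp'
for n,u,v,z in [('gend',321.5,31,.061),('gfront',322.5,116,.061),('btip',322.8,192.5,.003),('brear',322.3,124,.003)]: print(n,ray(S,u,v,z).round(4))
for n,u,v,z in [('tipL',308,193,.003),('tipR',338,192,.003)]: print(n,ray(S,u,v,z).round(4))
st()
E
```

```text
gend [0.4053 0.0014 0.061 ]
gfront [0.4734 0.0061 0.061 ]
btip [0.5511 0.0112 0.003 ]
brear [0.4777 0.0065 0.003 ]
tipL [ 0.5526 -0.0055  0.003 ]
tipR [0.5497 0.0283 0.003 ]
t 21.00 [0.5691 0.0088 0.2301] [ 1.7999e+02 -2.0000e-02 -1.7694e+02] F [ 0.   0.8 -1.3] open 0.0549
```

```bash
python3 - <<'E'
from h import *
go(.4514,.0044,.035,183.85)
E
```

```text
x 0.1177 y 0.0019 z 0.1951 wz -0.8
```

Call:
move_arm(
  deltas=[
    {"x": 0.05,"y": 0.002,"z": 0,"wx": 0,"wy": 0,"wz": -0.8,"hand": 0.6},
    {"x": 0.1,"y": 0.002,"z": 0.02,"wx": 0,"wy": 0,"wz": -0.8,"hand": 0.6},
    {"x": 0.1177,"y": 0.002,"z": 0.06,"wx": 0,"wy": 0,"wz": -0.8,"hand": 0.6},
    {"x": 0.1177,"y": 0.002,"z": 0.1,"wx": 0,"wy": 0,"wz": -0.8,"hand": 0.6},
    {"x": 0.1177,"y": 0.002,"z": 0.13,"wx": 0,"wy": 0,"wz": -0.8,"hand": 0.6},
    {"x": 0.1177,"y": 0.002,"z": 0.13,"wx": 0,"wy": 0,"wz": -0.8,"hand": 0.6},
    {"x": 0.1177,"y": 0.002,"z": 0.13,"wx": 0,"wy": 0,"wz": -0.8,"hand": 0.6},
  ],
)

```text
time: 21.88
tool_pos: [0.452, 0.0043, 0.1014]
tool_rot: [-3.141, 0.002, -3.074]
contact_force: [0.6, 0.5, -0.5]
opening: 0.0549
```

```bash
python3 - <<'E'
from h import *
st(); go(.4514,.0044,.035,183.85)
E
```

```text
t 21.88 [0.452  0.0043 0.1014] [-1.7999e+02  9.0000e-02 -1.7614e+02] F [ 0.6  0.5 -0.5] open 0.0549
x 0.0006 y 0.0002 z 0.0664 wz 0.0
```

Call:
move_arm(
  deltas=[
    {"x": 0,"y": 0,"z": 0.02,"wx": 0,"wy": 0,"wz": 0,"hand": 0.6},
    {"x": 0,"y": 0,"z": 0.04,"wx": 0,"wy": 0,"wz": 0,"hand": 0.6},
    {"x": 0,"y": 0,"z": 0.055,"wx": 0,"wy": 0,"wz": 0,"hand": 0.6},
    {"x": 0,"y": 0,"z": 0.0665,"wx": 0,"wy": 0,"wz": 0,"hand": 0.6},
    {"x": 0,"y": 0,"z": 0.0665,"wx": 0,"wy": 0,"wz": 0,"hand": 0.6},
    {"x": 0,"y": 0,"z": 0.0665,"wx": 0,"wy": 0,"wz": 0,"hand": 0.6},
    {"x": 0,"y": 0,"z": 0.0665,"wx": 0,"wy": 0,"wz": 0,"hand": 0.25},
    {"x": 0,"y": 0,"z": 0.0665,"wx": 0,"wy": 0,"wz": 0,"hand": 0.1},
  ],
  grip_force=50,
)

```text
time: 22.88
tool_pos: [0.4513, 0.0043, 0.0343]
tool_rot: [-3.142, 0.001, -3.074]
contact_force: [-0.3, 0.6, -0.3]
opening: 0.0399
```

Call:
move_arm(
  deltas=[
    {"x": 0,"y": 0,"z": 0,"wx": 0,"wy": 0,"wz": 0,"hand": 0.1},
    {"x": 0,"y": 0,"z": 0,"wx": 0,"wy": 0,"wz": 0,"hand": 0},
    {"x": 0,"y": 0,"z": 0,"wx": 0,"wy": 0,"wz": 0,"hand": 0},
    {"x": 0,"y": 0,"z": 0,"wx": 0,"wy": 0,"wz": 0,"hand": 0},
    {"x": 0,"y": 0,"z": 0,"wx": 0,"wy": 0,"wz": 0,"hand": 0},
    {"x": 0,"y": 0,"z": 0,"wx": 0,"wy": 0,"wz": 0,"hand": 0},
  ],
)

```text
time: 23.62
tool_pos: [0.451, 0.0043, 0.034]
tool_rot: [3.142, 0.0, -3.074]
contact_force: [0.2, 0.5, -1.0]
opening: 0.0175
```

```bash
python3 - <<'E'
from h import *
st()
E
```

```text
t 23.62 [0.451  0.0043 0.034 ] [ 180.      0.   -176.15] F [ 0.2  0.5 -1. ] open 0.0175
```

```bash
python3 - <<'E'
from h import *
go(.3689,.1482,.12,186)
E
```

```text
x 0.0723 y 0.1491 z -0.0860 wz -2.1
```

Call:
move_arm(
  deltas=[
    {"x": 0,"y": 0,"z": -0.01,"wx": 0,"wy": 0,"wz": 0,"hand": 0},
    {"x": 0,"y": 0,"z": -0.04,"wx": 0,"wy": 0,"wz": 0,"hand": 0},
    {"x": 0.01,"y": 0.02,"z": -0.07,"wx": 0,"wy": 0,"wz": -1,"hand": 0},
    {"x": 0.03,"y": 0.06,"z": -0.086,"wx": 0,"wy": 0,"wz": -2,"hand": 0},
    {"x": 0.05,"y": 0.1,"z": -0.086,"wx": 0,"wy": 0,"wz": -2,"hand": 0},
    {"x": 0.065,"y": 0.135,"z": -0.086,"wx": 0,"wy": 0,"wz": -2,"hand": 0},
    {"x": 0.072,"y": 0.149,"z": -0.086,"wx": 0,"wy": 0,"wz": -2,"hand": 0},
    {"x": 0.072,"y": 0.149,"z": -0.086,"wx": 0,"wy": 0,"wz": -2,"hand": 0},
  ],
)

```text
time: 24.62
tool_pos: [0.3691, 0.1485, 0.1203]
tool_rot: [-3.141, 0.001, -3.037]
contact_force: [0.5, -0.5, 0.4]
opening: 0.0177
```

Call:
move_arm(
  deltas=[
    {"x": 0,"y": 0,"z": 0,"wx": 0,"wy": 0,"wz": 0,"hand": 0},
    {"x": 0,"y": 0,"z": 0,"wx": 0,"wy": 0,"wz": 0,"hand": 0},
    {"x": 0,"y": 0,"z": 0,"wx": 0,"wy": 0,"wz": 0,"hand": 0},
    {"x": 0,"y": 0,"z": 0,"wx": 0,"wy": 0,"wz": 0,"hand": 0},
  ],
)

```text
time: 25.12
tool_pos: [0.3694, 0.1478, 0.1199]
tool_rot: [3.142, -0.0, -3.04]
contact_force: [0.5, 0.3, -0.9]
opening: 0.0176
```

```bash
python3 - <<'E'
from h import *
st(); go(.3689,.1482,.05,186); snap('wrist','w_a'); snap('scene','s2')
a=np.load('pics/s2.npz')['im'][120:320,260:520]; b=np.load('pics/w_a.npz')['im']
o=np.hstack([cv2.resize(a,(400,308),interpolation=cv2.INTER_CUBIC),cv2.resize(b,(400,300))[:300] if 0 else cv2.resize(b,(400,308))])
cv2.imwrite('pics/v13.png',o[:,:,::-1])
E
```

```text
t 25.12 [0.3694 0.1478 0.1199] [ 1.8000e+02 -1.0000e-02 -1.7418e+02] F [ 0.5  0.3 -0.9] open 0.0176
x 0.0004 y 0.0004 z 0.0699 wz -0.2
```

View pics/v13.png

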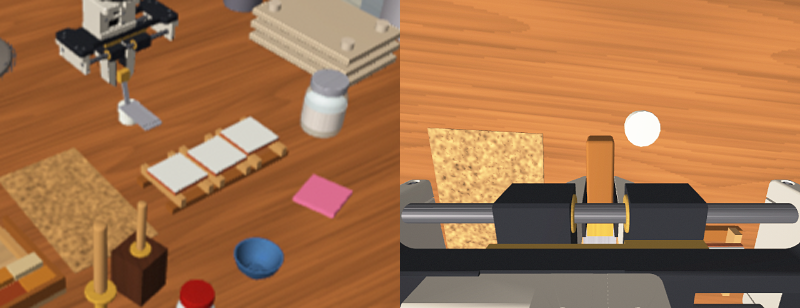

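Call:
move_arm(
  deltas=[
    {"x": 0.0004,"y": 0.0004,"z": 0.02,"wx": 0,"wy": 0,"wz": 0,"hand": 0},
    {"x": 0.0004,"y": 0.0004,"z": 0.04,"wx": 0,"wy": 0,"wz": 0,"hand": 0},
    {"x": 0.0004,"y": 0.0004,"z": 0.06,"wx": 0,"wy": 0,"wz": 0,"hand": 0},
    {"x": 0.0004,"y": 0.0004,"z": 0.07,"wx": 0,"wy": 0,"wz": 0,"hand": 0},
    {"x": 0.0004,"y": 0.0004,"z": 0.07,"wx": 0,"wy": 0,"wz": 0,"hand": 0},
    {"x": 0.0004,"y": 0.0004,"z": 0.07,"wx": 0,"wy": 0,"wz": 0,"hand": 0},
  ],
)

```text
time: 25.98
tool_pos: [0.3692, 0.1486, 0.0505]
tool_rot: [3.141, 0.001, -3.039]
contact_force: [-0.7, 0.6, -0.5]
opening: 0.0174
```

```bash
python3 - <<'E'
from h import *
st(); go(.4634,.1581,.05,186); snap('scene','s3',(330,170,470,260),5.7)
# expected blade corners projected
s=monitor.observe();p=s['tool_pos'];a=s['tool_rot'][2]-np.pi
u=np.array([np.cos(a),np.sin(a)]);n=np.array([-u[1],u[0]])
for k in (.032,-.042):
  for w in(.017,-.017):
    X=p[:2]+(.0683+k)*u+w*n; print(((proj('s3',[*X,p[2]-.032+.003])-[330,170])*5.7).round(0))
E
```

```text
t 25.98 [0.3692 0.1486 0.0505] [ 1.7999e+02  6.0000e-02 -1.7415e+02] F [-0.7  0.6 -0.5] open 0.0174
x -0.0946 y -0.0001 z 0.0005 wz -0.1
[196. 284.]
[136. 313.]
[ 96. 202.]
[ 37. 229.]
```

View pics/s3.png

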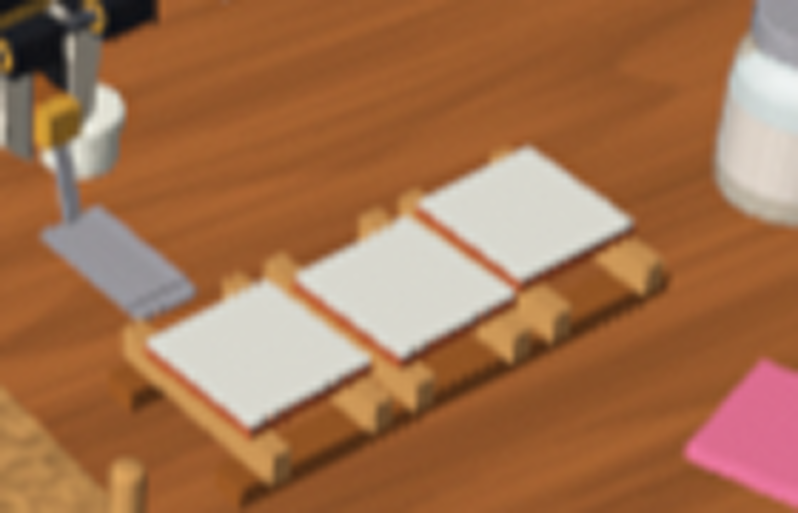

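Call:
move_arm(
  deltas=[
    {"x": -0.012,"y": 0,"z": 0,"wx": 0,"wy": 0,"wz": 0,"hand": 0},
    {"x": -0.024,"y": 0,"z": 0,"wx": 0,"wy": 0,"wz": 0,"hand": 0},
    {"x": -0.036,"y": 0,"z": 0,"wx": 0,"wy": 0,"wz": 0,"hand": 0},
    {"x": -0.048,"y": 0,"z": 0,"wx": 0,"wy": 0,"wz": 0,"hand": 0},
    {"x": -0.06,"y": 0,"z": 0,"wx": 0,"wy": 0,"wz": 0,"hand": 0},
    {"x": -0.072,"y": 0,"z": 0,"wx": 0,"wy": 0,"wz": 0,"hand": 0},
    {"x": -0.084,"y": 0,"z": 0,"wx": 0,"wy": 0,"wz": 0,"hand": 0},
    {"x": -0.0946,"y": 0,"z": 0,"wx": 0,"wy": 0,"wz": 0,"hand": 0},
  ],
)

```text
time: 27.02
tool_pos: [0.4637, 0.1582, 0.0499]
tool_rot: [3.142, 0.0, -3.039]
contact_force: [-1.3, 0.1, -1.1]
opening: 0.0175
```

Call:
move_arm(
  deltas=[
    {"x": 0,"y": 0,"z": 0,"wx": 0,"wy": 0,"wz": 0,"hand": 0},
    {"x": 0,"y": 0,"z": 0,"wx": 0,"wy": 0,"wz": 0,"hand": 0},
    {"x": 0,"y": 0,"z": -0.004,"wx": 0,"wy": 0,"wz": 0,"hand": 0},
    {"x": 0,"y": 0,"z": -0.007,"wx": 0,"wy": 0,"wz": 0,"hand": 0},
    {"x": 0,"y": 0,"z": -0.01,"wx": 0,"wy": 0,"wz": 0,"hand": 0},
    {"x": 0,"y": 0,"z": -0.014,"wx": 0,"wy": 0,"wz": 0,"hand": 0},
    {"x": 0,"y": 0,"z": -0.02,"wx": 0,"wy": 0,"wz": 0,"hand": 0},
    {"x": 0,"y": 0,"z": -0.02,"wx": 0,"wy": 0,"wz": 0,"hand": 0},
  ],
)

```text
time: 28.02
tool_pos: [0.4632, 0.1582, 0.0705]
tool_rot: [3.141, 0.001, -3.039]
contact_force: [-0.8, 0.3, -2.0]
opening: 0.0176
```

```bash
python3 - <<'E'
from h import *
st(); snap('scene','s4',(330,150,470,260),5.4)
E
```

```text
t 28.02 [0.4632 0.1582 0.0705] [ 1.7999e+02  7.0000e-02 -1.7415e+02] F [-0.8  0.3 -2. ] open 0.0176
```

View pics/s4.png

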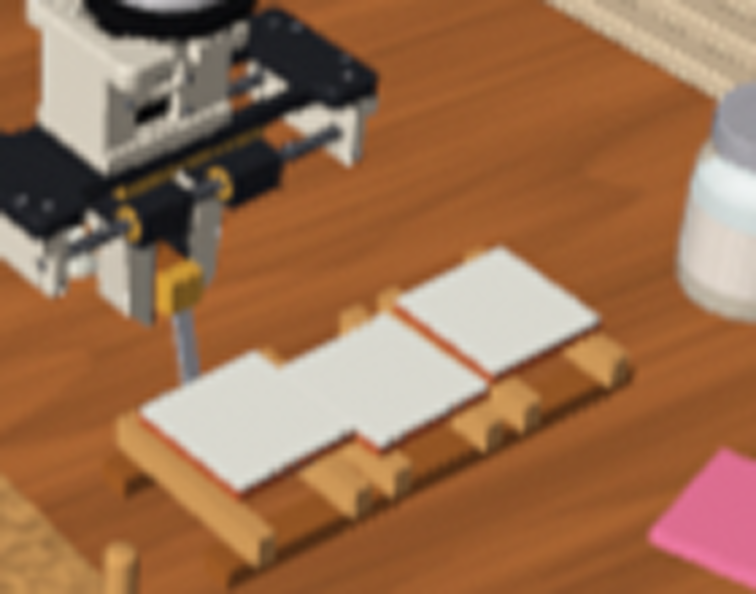

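Call:
move_arm(
  deltas=[
    {"x": 0,"y": 0,"z": -0.006,"wx": 0,"wy": 0,"wz": 0,"hand": 0},
    {"x": 0,"y": 0,"z": -0.014,"wx": 0,"wy": 0,"wz": 0,"hand": 0},
    {"x": 0,"y": 0,"z": -0.024,"wx": 0,"wy": 0,"wz": 0,"hand": 0},
    {"x": 0,"y": 0,"z": -0.034,"wx": 0,"wy": 0,"wz": 0,"hand": 0},
    {"x": 0,"y": -0.004,"z": -0.042,"wx": 0,"wy": 0,"wz": 0,"hand": 0},
    {"x": 0,"y": -0.011,"z": -0.047,"wx": 0,"wy": 0,"wz": 0,"hand": 0},
    {"x": 0,"y": -0.022,"z": -0.05,"wx": 0,"wy": 0,"wz": 0,"hand": 0},
    {"x": 0.002,"y": -0.036,"z": -0.05,"wx": 0,"wy": 0,"wz": 0,"hand": 0},
  ],
)

```text
time: 29.08
tool_pos: [0.4647, 0.1212, 0.12]
tool_rot: [-3.142, 0.0, -3.039]
contact_force: [0.2, -0.4, -1.7]
opening: 0.0177
```

Call:
move_arm(
  deltas=[
    {"x": 0.002,"y": -0.017,"z": 0,"wx": 0,"wy": 0,"wz": 0,"hand": 0},
    {"x": 0.004,"y": -0.037,"z": 0,"wx": 0,"wy": 0,"wz": 0,"hand": 0},
    {"x": 0.006,"y": -0.057,"z": 0,"wx": 0,"wy": 0,"wz": 0,"hand": 0},
    {"x": 0.008,"y": -0.077,"z": 0,"wx": 0,"wy": 0,"wz": 0,"hand": 0},
    {"x": 0.01,"y": -0.097,"z": 0,"wx": 0,"wy": 0,"wz": 0,"hand": 0},
    {"x": 0.012,"y": -0.117,"z": 0,"wx": 0,"wy": 0,"wz": 0,"hand": 0},
    {"x": 0.014,"y": -0.137,"z": 0,"wx": 0,"wy": 0,"wz": 0,"hand": 0},
    {"x": 0.016,"y": -0.157,"z": 0,"wx": 0,"wy": 0,"wz": 0,"hand": 0},
  ],
)

```text
time: 30.08
tool_pos: [0.4641, -0.0373, 0.1197]
tool_rot: [3.141, -0.001, -3.04]
contact_force: [0.1, -0.3, -2.2]
opening: 0.0174
```

Call:
move_arm(
  deltas=[
    {"x": 0.002,"y": -0.02,"z": 0,"wx": 0,"wy": 0,"wz": 0,"hand": 0},
    {"x": 0.004,"y": -0.04,"z": 0,"wx": 0,"wy": 0,"wz": 0,"hand": 0},
    {"x": 0.006,"y": -0.06,"z": 0,"wx": 0,"wy": 0,"wz": 0,"hand": 0},
    {"x": 0.008,"y": -0.08,"z": 0,"wx": 0,"wy": 0,"wz": -0.3,"hand": 0},
    {"x": 0.01,"y": -0.098,"z": 0,"wx": 0,"wy": 0,"wz": -0.6,"hand": 0},
    {"x": 0.012,"y": -0.113,"z": 0,"wx": 0,"wy": 0,"wz": -0.9,"hand": 0},
    {"x": 0.012,"y": -0.123,"z": 0,"wx": 0,"wy": 0,"wz": -0.9,"hand": 0},
    {"x": 0.012,"y": -0.128,"z": 0,"wx": 0,"wy": 0,"wz": -0.9,"hand": 0},
  ],
)

```text
time: 31.08
tool_pos: [0.4657, -0.1648, 0.1199]
tool_rot: [3.141, -0.0, -3.024]
contact_force: [0.1, 0.9, -1.8]
opening: 0.0177
```

Call:
move_arm(
  deltas=[
    {"x": 0,"y": 0,"z": 0,"wx": 0,"wy": 0,"wz": 0,"hand": 0},
    {"x": 0,"y": 0,"z": 0,"wx": 0,"wy": 0,"wz": 0,"hand": 0},
    {"x": 0,"y": 0,"z": 0,"wx": 0,"wy": 0,"wz": 0,"hand": 0},
  ],
)

```text
time: 31.45
tool_pos: [0.4658, -0.1638, 0.12]
tool_rot: [3.141, 0.0, -3.023]
contact_force: [0.1, -0.0, -2.0]
opening: 0.0175
```

```bash
cat >> h.py <<'E'
def white(cam,name,z,tiles_min=150):
    """white quads in picture -> centre/yaw at height z"""
    snap(cam,name); im=np.load('pics/'+name+'.npz')['im'].astype(int)
    m=((im.min(2)>(130 if cam=='top' else 170))&(im.max(2)-im.min(2)<40)).astype(np.uint8)
    cs,_=cv2.findContours(m,cv2.RETR_EXTERNAL,cv2.CHAIN_APPROX_NONE)
    for c in cs:
        if cv2.contourArea(c)<tiles_min: continue
        b=cv2.boxPoints(cv2.minAreaRect(c)); w=np.array([ray(name,u,v,z)[:2] for u,v in b])
        e=w[1]-w[0]; print(cv2.contourArea(c),w.mean(0).round(4),'ang %.1f'%((np.degrees(np.arctan2(e[1],e[0]))+45)%90-45),'sides',np.linalg.norm(e).round(3),np.linalg.norm(w[2]-w[1]).round(3))
E
python3 - <<'E'
from h import *
st(); go(.4659,-.1643,.12,186.76); go(.4659,-.1643,.048,186.76)
s=monitor.observe(); white('top','t5',s['tool_pos'][2]-.032+.003+.008)
E
```

```text
t 31.45 [ 0.4658 -0.1638  0.12  ] [ 179.99    0.   -173.21] F [ 0.1 -0.  -2. ] open 0.0175
x -0.0001 y -0.0005 z -0.0000 wz 0.0
x -0.0001 y -0.0005 z 0.0720 wz 0.0
5492.0 [ 0.0772 -0.4229] ang -4.3 sides 0.156 0.227
231.5 [ 0.4709 -0.6856] ang 44.7 sides 0.045 0.045
553.0 [0.5043 0.311 ] ang 1.6 sides 0.061 0.064
552.5 [0.519 0.237] ang 8.0 sides 0.064 0.062
403.5 [ 0.5652 -0.6758] ang 1.6 sides 0.058 0.06
6195.0 [ 1.0552 -0.2667] ang -1.1 sides 0.184 0.28
```

```bash
cat >> h.py <<'E'
def quads(cam,name,z,th,amin=150,amax=4000):
    if name+'.npz' not in __import__('os').listdir('pics'): snap(cam,name)
    im=np.load('pics/'+name+'.npz')['im'].astype(int)
    m=((im.min(2)>th)&(im.max(2)-im.min(2)<45)).astype(np.uint8)
    cs,_=cv2.findContours(m,cv2.RETR_EXTERNAL,cv2.CHAIN_APPROX_NONE)
    for c in cs:
        if not amin<cv2.contourArea(c)<amax: continue
        h=cv2.convexHull(c); b=cv2.approxPolyN(h,4,ensure_convex=True).reshape(-1,2); w=np.array([ray(name,u,v,z)[:2] for u,v in b])
        L=[np.linalg.norm(w[i]-w[i-1]) for i in range(4)]
        if max(L)>.09 or min(L)<.05: continue
        e=w[1]-w[0]; print('quad px',b.mean(0),w.mean(0).round(4),'ang %.1f'%((np.degrees(np.arctan2(e[1],e[0]))+45)%90-45),np.round(L,3))
E
python3 - <<'E'
from h import *
z=monitor.observe()['tool_pos'][2]-.021
for th in (150,180): quads('scene','s6',z,th); 
print('ref rack'); quads('scene','s6',.036,150)
E
```

```text
quad px [253.5 258.5] [ 0.5344 -0.1558] ang 9.5 [0.069 0.067 0.068 0.069]
quad px [400.25 219.5 ] [0.5853 0.1959] ang 6.7 [0.066 0.065 0.063 0.066]
quad px [421.75 207.  ] [0.5726 0.2678] ang 5.6 [0.068 0.064 0.065 0.064]
quad px [253.  258.5] [ 0.5339 -0.1568] ang 7.4 [0.065 0.065 0.064 0.067]
quad px [400.5 219.5] [0.5857 0.1964] ang 4.3 [0.063 0.063 0.059 0.061]
quad px [421.5 207. ] [0.5724 0.2673] ang 4.3 [0.063 0.06  0.062 0.062]
ref rack
quad px [253.5 258.5] [ 0.4704 -0.1341] ang 9.5 [0.075 0.072 0.073 0.075]
quad px [400.25 219.5 ] [0.5254 0.2451] ang 6.7 [0.071 0.071 0.068 0.071]
quad px [421.75 207.  ] [0.5117 0.3227] ang 5.6 [0.073 0.069 0.07  0.069]
```

Call:
move_arm(
  deltas=[
    {"x": 0,"y": 0,"z": 0.005,"wx": 0,"wy": 0,"wz": 0,"hand": 0},
    {"x": 0,"y": 0,"z": 0.014,"wx": 0,"wy": 0,"wz": 0,"hand": 0},
    {"x": 0,"y": 0,"z": 0.024,"wx": 0,"wy": 0,"wz": 0,"hand": 0},
    {"x": 0,"y": 0,"z": 0.034,"wx": 0,"wy": 0,"wz": 0,"hand": 0},
    {"x": 0,"y": 0,"z": 0.044,"wx": 0,"wy": 0,"wz": 0,"hand": 0},
    {"x": 0,"y": 0,"z": 0.052,"wx": 0,"wy": 0,"wz": 0,"hand": 0},
    {"x": 0,"y": 0,"z": 0.058,"wx": 0,"wy": 0,"wz": 0,"hand": 0},
    {"x": 0,"y": 0,"z": 0.06,"wx": 0,"wy": 0,"wz": 0,"hand": 0},
  ],
)

```text
time: 32.55
tool_pos: [0.4657, -0.1642, 0.0596]
tool_rot: [3.141, -0.0, -3.024]
contact_force: [0.5, -0.3, -2.0]
opening: 0.0174
```

Call:
move_arm(
  deltas=[
    {"x": 0,"y": 0,"z": 0.002,"wx": 0,"wy": 0,"wz": 0,"hand": 0},
    {"x": 0,"y": 0,"z": 0.004,"wx": 0,"wy": 0,"wz": 0,"hand": 0},
    {"x": 0,"y": 0,"z": 0.006,"wx": 0,"wy": 0,"wz": 0,"hand": 0},
    {"x": 0,"y": 0,"z": 0.008,"wx": 0,"wy": 0,"wz": 0,"hand": 0},
    {"x": 0,"y": 0,"z": 0.01,"wx": 0,"wy": 0,"wz": 0,"hand": 0},
    {"x": 0,"y": 0,"z": 0.012,"wx": 0,"wy": 0,"wz": 0,"hand": 0},
    {"x": 0,"y": 0,"z": 0.012,"wx": 0,"wy": 0,"wz": 0,"hand": 0},
    {"x": 0,"y": 0,"z": 0.012,"wx": 0,"wy": 0,"wz": 0,"hand": 0},
  ],
)

```text
time: 33.55
tool_pos: [0.4658, -0.1643, 0.048]
tool_rot: [3.142, 0.0, -3.024]
contact_force: [0.8, -0.6, -0.9]
opening: 0.0176
```

```bash
python3 - <<'E'
from h import *
st(); quads('scene','s7',.032,150)
E
```

```text
t 33.55 [ 0.4658 -0.1643  0.048 ] [ 1.8000e+02  1.0000e-02 -1.7325e+02] F [ 0.8 -0.6 -0.9] open 0.0176
quad px [255.5 280. ] [ 0.5332 -0.1576] ang 8.2 [0.07  0.069 0.074 0.068]
quad px [400.25 219.5 ] [0.5216 0.2483] ang 6.7 [0.071 0.071 0.068 0.071]
quad px [421.75 207.  ] [0.5078 0.3262] ang 5.6 [0.073 0.07  0.07  0.07 ]
```

Call:
move_arm(
  deltas=[
    {"x": 0.012,"y": 0,"z": 0,"wx": 0,"wy": 0,"wz": 0,"hand": 0},
    {"x": 0.025,"y": 0,"z": 0,"wx": 0,"wy": 0,"wz": 0,"hand": 0},
    {"x": 0.038,"y": 0,"z": 0,"wx": 0,"wy": 0,"wz": 0,"hand": 0},
    {"x": 0.051,"y": 0,"z": 0,"wx": 0,"wy": 0,"wz": 0,"hand": 0},
    {"x": 0.064,"y": 0,"z": 0,"wx": 0,"wy": 0,"wz": 0,"hand": 0},
    {"x": 0.077,"y": 0,"z": 0,"wx": 0,"wy": 0,"wz": 0,"hand": 0},
    {"x": 0.09,"y": 0,"z": 0,"wx": 0,"wy": 0,"wz": 0,"hand": 0},
    {"x": 0.096,"y": 0,"z": 0,"wx": 0,"wy": 0,"wz": 0,"hand": 0},
  ],
)

```text
time: 34.6
tool_pos: [0.3696, -0.1756, 0.048]
tool_rot: [3.141, -0.0, -3.024]
contact_force: [1.2, 0.0, -0.5]
opening: 0.0174
```

Call:
move_arm(
  deltas=[
    {"x": 0,"y": 0,"z": -0.015,"wx": 0,"wy": 0,"wz": 0,"hand": 0},
    {"x": 0,"y": 0,"z": -0.04,"wx": 0,"wy": 0,"wz": 0,"hand": 0},
    {"x": -0.01,"y": 0.02,"z": -0.065,"wx": 0,"wy": 0,"wz": 0,"hand": 0},
    {"x": -0.02,"y": 0.07,"z": -0.072,"wx": 0,"wy": 0,"wz": 0,"hand": 0},
    {"x": -0.04,"y": 0.12,"z": -0.072,"wx": 0,"wy": 0,"wz": 0,"hand": 0},
    {"x": -0.05,"y": 0.17,"z": -0.072,"wx": 0,"wy": 0,"wz": 0,"hand": 0},
    {"x": -0.06,"y": 0.22,"z": -0.072,"wx": 0,"wy": 0,"wz": 0,"hand": 0},
    {"x": -0.06,"y": 0.22,"z": -0.072,"wx": 0,"wy": 0,"wz": 0,"hand": 0},
  ],
)

```text
time: 35.6
tool_pos: [0.404, 0.0528, 0.12]
tool_rot: [3.141, 0.0, -3.018]
contact_force: [0.5, -0.9, -1.4]
opening: 0.0176
```

```bash
python3 - <<'E'
from h import *
st(); go(.3662,.2275,.12,186.5); quads('scene','s8',.032,150)
E
```

```text
t 35.60 [0.404  0.0528 0.12  ] [ 1.7997e+02  2.0000e-02 -1.7293e+02] F [ 0.5 -0.9 -1.4] open 0.0176
x 0.0160 y 0.1780 z -0.0000 wz 0.6
quad px [255.75 280.25] [ 0.5343 -0.1574] ang 8.2 [0.07  0.069 0.069 0.067]
quad px [400.25 219.5 ] [0.5216 0.2483] ang 6.7 [0.071 0.071 0.068 0.071]
quad px [421.75 207.  ] [0.5078 0.3262] ang 5.6 [0.073 0.07  0.07  0.07 ]
```

Tile 1 laid at bay_left within ~2 mm, square. On to the next.

Call:
move_arm(
  deltas=[
    {"x": 0.004,"y": 0.045,"z": 0,"wx": 0,"wy": 0,"wz": 0.3,"hand": 0},
    {"x": 0.008,"y": 0.09,"z": 0,"wx": 0,"wy": 0,"wz": 0.6,"hand": 0},
    {"x": 0.012,"y": 0.135,"z": 0,"wx": 0,"wy": 0,"wz": 0.6,"hand": 0},
    {"x": 0.016,"y": 0.17,"z": 0,"wx": 0,"wy": 0,"wz": 0.6,"hand": 0},
    {"x": 0.016,"y": 0.178,"z": 0,"wx": 0,"wy": 0,"wz": 0.6,"hand": 0},
    {"x": 0.016,"y": 0.178,"z": 0,"wx": 0,"wy": 0,"wz": 0.6,"hand": 0},
    {"x": 0.016,"y": 0.178,"z": 0,"wx": 0,"wy": 0,"wz": 0.6,"hand": 0},
    {"x": 0.016,"y": 0.178,"z": 0,"wx": 0,"wy": 0,"wz": 0.6,"hand": 0},
  ],
)

```text
time: 36.65
tool_pos: [0.3677, 0.2239, 0.12]
tool_rot: [-3.142, 0.0, -3.036]
contact_force: [0.6, -0.4, -0.3]
opening: 0.0176
```

```bash
python3 - <<'E'
from h import *
st(); go(.3662,.2275,.05,186.5)
E
```

```text
t 36.65 [0.3677 0.2239 0.12  ] [-179.99    0.   -173.94] F [ 0.6 -0.4 -0.3] open 0.0176
x 0.0011 y 0.0037 z 0.0700 wz -0.4
```

Call:
move_arm(
  deltas=[
    {"x": 0.0011,"y": 0.0037,"z": 0.02,"wx": 0,"wy": 0,"wz": -0.4,"hand": 0},
    {"x": 0.0011,"y": 0.0037,"z": 0.04,"wx": 0,"wy": 0,"wz": -0.4,"hand": 0},
    {"x": 0.0011,"y": 0.0037,"z": 0.06,"wx": 0,"wy": 0,"wz": -0.4,"hand": 0},
    {"x": 0.0011,"y": 0.0037,"z": 0.07,"wx": 0,"wy": 0,"wz": -0.4,"hand": 0},
    {"x": 0.0011,"y": 0.0037,"z": 0.07,"wx": 0,"wy": 0,"wz": -0.4,"hand": 0},
    {"x": 0.0011,"y": 0.0037,"z": 0.07,"wx": 0,"wy": 0,"wz": -0.4,"hand": 0},
  ],
)

```text
time: 37.4
tool_pos: [0.3664, 0.2285, 0.0505]
tool_rot: [3.141, 0.001, -3.027]
contact_force: [0.3, 1.5, -1.1]
opening: 0.0178
```

```bash
python3 - <<'E'
from h import *
st(); go(.4576,.2379,.05,186.5); quads('scene','s9',.036,150)
E
```

```text
t 37.40 [0.3664 0.2285 0.0505] [ 1.7998e+02  6.0000e-02 -1.7346e+02] F [ 0.3  1.5 -1.1] open 0.0178
x -0.0917 y -0.0011 z 0.0005 wz 0.0
quad px [255.75 280.25] [ 0.538  -0.1587] ang 8.2 [0.07  0.068 0.069 0.067]
quad px [400.25 219.5 ] [0.5254 0.2451] ang 6.7 [0.071 0.071 0.068 0.071]
quad px [421.75 207.  ] [0.5117 0.3227] ang 5.6 [0.073 0.069 0.07  0.069]
```

Insert, lift, check.

Call:
move_arm(
  deltas=[
    {"x": -0.012,"y": -0.001,"z": 0,"wx": 0,"wy": 0,"wz": 0,"hand": 0},
    {"x": -0.024,"y": -0.001,"z": 0,"wx": 0,"wy": 0,"wz": 0,"hand": 0},
    {"x": -0.036,"y": -0.001,"z": 0,"wx": 0,"wy": 0,"wz": 0,"hand": 0},
    {"x": -0.048,"y": -0.001,"z": 0,"wx": 0,"wy": 0,"wz": 0,"hand": 0},
    {"x": -0.06,"y": -0.001,"z": 0,"wx": 0,"wy": 0,"wz": 0,"hand": 0},
    {"x": -0.072,"y": -0.001,"z": 0,"wx": 0,"wy": 0,"wz": 0,"hand": 0},
    {"x": -0.084,"y": -0.001,"z": 0,"wx": 0,"wy": 0,"wz": 0,"hand": 0},
    {"x": -0.0917,"y": -0.001,"z": 0,"wx": 0,"wy": 0,"wz": 0,"hand": 0},
  ],
)

```text
time: 38.45
tool_pos: [0.4579, 0.238, 0.0499]
tool_rot: [3.141, 0.0, -3.027]
contact_force: [-0.3, -0.4, -0.9]
opening: 0.0178
```

Call:
move_arm(
  deltas=[
    {"x": 0,"y": 0,"z": 0,"wx": 0,"wy": 0,"wz": 0,"hand": 0},
    {"x": 0,"y": 0,"z": 0,"wx": 0,"wy": 0,"wz": 0,"hand": 0},
    {"x": 0,"y": 0,"z": -0.004,"wx": 0,"wy": 0,"wz": 0,"hand": 0},
    {"x": 0,"y": 0,"z": -0.007,"wx": 0,"wy": 0,"wz": 0,"hand": 0},
    {"x": 0,"y": 0,"z": -0.01,"wx": 0,"wy": 0,"wz": 0,"hand": 0},
    {"x": 0,"y": 0,"z": -0.014,"wx": 0,"wy": 0,"wz": 0,"hand": 0},
    {"x": 0,"y": 0,"z": -0.02,"wx": 0,"wy": 0,"wz": 0,"hand": 0},
    {"x": 0,"y": 0,"z": -0.02,"wx": 0,"wy": 0,"wz": 0,"hand": 0},
  ],
)

```text
time: 39.45
tool_pos: [0.4574, 0.238, 0.0706]
tool_rot: [3.141, 0.001, -3.027]
contact_force: [-0.2, 1.0, -0.6]
opening: 0.0176
```

```bash
python3 - <<'E'
from h import *
st(); z=monitor.observe()['tool_pos'][2]-.021; quads('scene','s10',z,150)
go(.5431-.0678,-.2358-.0080,.12,186.76)
E
```

```text
t 39.45 [0.4574 0.238  0.0706] [ 1.7998e+02  7.0000e-02 -1.7345e+02] F [-0.2  1.  -0.6] open 0.0176
quad px [255.75 280.25] [ 0.5507 -0.163 ] ang 8.2 [0.068 0.067 0.068 0.066]
x 0.0370 y -0.4807 z -0.0497 wz -0.2
```

Call:
move_arm(
  deltas=[
    {"x": 0,"y": 0,"z": -0.006,"wx": 0,"wy": 0,"wz": 0,"hand": 0},
    {"x": 0,"y": 0,"z": -0.014,"wx": 0,"wy": 0,"wz": 0,"hand": 0},
    {"x": 0,"y": 0,"z": -0.024,"wx": 0,"wy": 0,"wz": 0,"hand": 0},
    {"x": 0,"y": 0,"z": -0.034,"wx": 0,"wy": 0,"wz": 0,"hand": 0},
    {"x": 0,"y": -0.004,"z": -0.042,"wx": 0,"wy": 0,"wz": 0,"hand": 0},
    {"x": 0,"y": -0.011,"z": -0.047,"wx": 0,"wy": 0,"wz": 0,"hand": 0},
    {"x": 0,"y": -0.022,"z": -0.05,"wx": 0,"wy": 0,"wz": 0,"hand": 0},
    {"x": 0.002,"y": -0.036,"z": -0.05,"wx": 0,"wy": 0,"wz": 0,"hand": 0},
  ],
)

```text
time: 40.5
tool_pos: [0.4593, 0.2009, 0.12]
tool_rot: [-3.142, 0.0, -3.027]
contact_force: [0.2, 0.3, -1.8]
opening: 0.0176
```

Call:
move_arm(
  deltas=[
    {"x": 0.002,"y": -0.017,"z": 0,"wx": 0,"wy": 0,"wz": 0,"hand": 0},
    {"x": 0.004,"y": -0.037,"z": 0,"wx": 0,"wy": 0,"wz": 0,"hand": 0},
    {"x": 0.006,"y": -0.057,"z": 0,"wx": 0,"wy": 0,"wz": 0,"hand": 0},
    {"x": 0.008,"y": -0.077,"z": 0,"wx": 0,"wy": 0,"wz": 0,"hand": 0},
    {"x": 0.01,"y": -0.097,"z": 0,"wx": 0,"wy": 0,"wz": 0,"hand": 0},
    {"x": 0.012,"y": -0.117,"z": 0,"wx": 0,"wy": 0,"wz": 0,"hand": 0},
    {"x": 0.014,"y": -0.137,"z": 0,"wx": 0,"wy": 0,"wz": 0,"hand": 0},
    {"x": 0.016,"y": -0.157,"z": 0,"wx": 0,"wy": 0,"wz": 0,"hand": 0},
  ],
)

```text
time: 41.5
tool_pos: [0.4607, 0.0426, 0.1198]
tool_rot: [3.142, -0.001, -3.028]
contact_force: [0.4, 0.4, -1.8]
opening: 0.0175
```

Call:
move_arm(
  deltas=[
    {"x": 0.002,"y": -0.02,"z": 0,"wx": 0,"wy": 0,"wz": 0,"hand": 0},
    {"x": 0.004,"y": -0.04,"z": 0,"wx": 0,"wy": 0,"wz": 0,"hand": 0},
    {"x": 0.006,"y": -0.06,"z": 0,"wx": 0,"wy": 0,"wz": 0,"hand": 0},
    {"x": 0.008,"y": -0.08,"z": 0,"wx": 0,"wy": 0,"wz": 0,"hand": 0},
    {"x": 0.01,"y": -0.1,"z": 0,"wx": 0,"wy": 0,"wz": 0,"hand": 0},
    {"x": 0.012,"y": -0.12,"z": 0,"wx": 0,"wy": 0,"wz": 0,"hand": 0},
    {"x": 0.012,"y": -0.14,"z": 0,"wx": 0,"wy": 0,"wz": 0,"hand": 0},
    {"x": 0.012,"y": -0.16,"z": 0,"wx": 0,"wy": 0,"wz": 0,"hand": 0},
  ],
)

```text
time: 42.5
tool_pos: [0.467, -0.1176, 0.1198]
tool_rot: [3.141, -0.0, -3.028]
contact_force: [0.0, -0.8, -1.8]
opening: 0.0178
```

Call:
move_arm(
  deltas=[
    {"x": 0.001,"y": -0.02,"z": 0,"wx": 0,"wy": 0,"wz": 0,"hand": 0},
    {"x": 0.002,"y": -0.04,"z": 0,"wx": 0,"wy": 0,"wz": 0,"hand": 0},
    {"x": 0.003,"y": -0.06,"z": 0,"wx": 0,"wy": 0,"wz": 0,"hand": 0},
    {"x": 0.004,"y": -0.08,"z": 0,"wx": 0,"wy": 0,"wz": 0,"hand": 0},
    {"x": 0.005,"y": -0.098,"z": 0,"wx": 0,"wy": 0,"wz": 0,"hand": 0},
    {"x": 0.006,"y": -0.112,"z": 0,"wx": 0,"wy": 0,"wz": 0,"hand": 0},
    {"x": 0.007,"y": -0.121,"z": 0,"wx": 0,"wy": 0,"wz": 0,"hand": 0},
    {"x": 0.007,"y": -0.126,"z": 0,"wx": 0,"wy": 0,"wz": 0,"hand": 0},
  ],
)

```text
time: 43.5
tool_pos: [0.4749, -0.2425, 0.1199]
tool_rot: [3.141, -0.0, -3.027]
contact_force: [0.1, -0.6, -1.9]
opening: 0.0176
```

Call:
move_arm(
  deltas=[
    {"x": 0,"y": 0,"z": 0,"wx": 0,"wy": 0,"wz": 0,"hand": 0},
    {"x": 0,"y": 0,"z": 0,"wx": 0,"wy": 0,"wz": 0,"hand": 0},
    {"x": 0,"y": 0,"z": 0,"wx": 0,"wy": 0,"wz": 0,"hand": 0},
  ],
)

```text
time: 43.88
tool_pos: [0.475, -0.2418, 0.12]
tool_rot: [3.141, 0.0, -3.027]
contact_force: [-0.4, -0.3, -1.4]
opening: 0.0175
```

```bash
python3 - <<'E'
from h import *
st(); z=monitor.observe()['tool_pos'][2]-.021; quads('scene','s11',z,150)
go(.5431-.0678,-.2358-.0080,.12,186.76)
E
```

```text
t 43.88 [ 0.475  -0.2418  0.12  ] [ 179.99    0.   -173.42] F [-0.4 -0.3 -1.4] open 0.0175
quad px [421.75 207.  ] [0.5726 0.2678] ang 5.6 [0.068 0.064 0.065 0.064]
x -0.0001 y -0.0020 z -0.0000 wz -0.2
```

Call:
move_arm(
  deltas=[
    {"x": 0,"y": -0.002,"z": 0.005,"wx": 0,"wy": 0,"wz": 0,"hand": 0},
    {"x": 0,"y": -0.002,"z": 0.014,"wx": 0,"wy": 0,"wz": 0,"hand": 0},
    {"x": 0,"y": -0.002,"z": 0.024,"wx": 0,"wy": 0,"wz": 0,"hand": 0},
    {"x": 0,"y": -0.002,"z": 0.034,"wx": 0,"wy": 0,"wz": 0,"hand": 0},
    {"x": 0,"y": -0.002,"z": 0.044,"wx": 0,"wy": 0,"wz": 0,"hand": 0},
    {"x": 0,"y": -0.002,"z": 0.052,"wx": 0,"wy": 0,"wz": 0,"hand": 0},
    {"x": 0,"y": -0.002,"z": 0.058,"wx": 0,"wy": 0,"wz": 0,"hand": 0},
    {"x": 0,"y": -0.002,"z": 0.06,"wx": 0,"wy": 0,"wz": 0,"hand": 0},
  ],
)

```text
time: 44.92
tool_pos: [0.4751, -0.2441, 0.0595]
tool_rot: [3.141, -0.0, -3.027]
contact_force: [-0.2, -0.1, -2.5]
opening: 0.0175
```

Call:
move_arm(
  deltas=[
    {"x": 0,"y": 0,"z": 0.002,"wx": 0,"wy": 0,"wz": 0,"hand": 0},
    {"x": 0,"y": 0,"z": 0.004,"wx": 0,"wy": 0,"wz": 0,"hand": 0},
    {"x": 0,"y": 0,"z": 0.006,"wx": 0,"wy": 0,"wz": 0,"hand": 0},
    {"x": 0,"y": 0,"z": 0.008,"wx": 0,"wy": 0,"wz": 0,"hand": 0},
    {"x": 0,"y": 0,"z": 0.01,"wx": 0,"wy": 0,"wz": 0,"hand": 0},
    {"x": 0,"y": 0,"z": 0.012,"wx": 0,"wy": 0,"wz": 0,"hand": 0},
    {"x": 0,"y": 0,"z": 0.012,"wx": 0,"wy": 0,"wz": 0,"hand": 0},
    {"x": 0,"y": 0,"z": 0.012,"wx": 0,"wy": 0,"wz": 0,"hand": 0},
  ],
)

```text
time: 45.92
tool_pos: [0.4752, -0.2442, 0.048]
tool_rot: [3.142, 0.0, -3.027]
contact_force: [-0.5, 0.1, -1.1]
opening: 0.0175
```

```bash
python3 - <<'E'
from h import *
st(); quads('scene','s12',.032,150)
E
```

```text
t 45.92 [ 0.4752 -0.2442  0.048 ] [ 1.8000e+02  1.0000e-02 -1.7345e+02] F [-0.5  0.1 -1.1] open 0.0175
quad px [224.75 296.25] [ 0.5449 -0.2363] ang 9.2 [0.068 0.068 0.07  0.07 ]
quad px [255.75 280.25] [ 0.5343 -0.1574] ang 8.2 [0.07  0.069 0.069 0.067]
quad px [421.75 207.  ] [0.5078 0.3262] ang 5.6 [0.073 0.07  0.07  0.07 ]
```

Call:
move_arm(
  deltas=[
    {"x": 0.012,"y": 0,"z": 0,"wx": 0,"wy": 0,"wz": 0,"hand": 0},
    {"x": 0.025,"y": 0,"z": 0,"wx": 0,"wy": 0,"wz": 0,"hand": 0},
    {"x": 0.038,"y": 0,"z": 0,"wx": 0,"wy": 0,"wz": 0,"hand": 0},
    {"x": 0.051,"y": 0,"z": 0,"wx": 0,"wy": 0,"wz": 0,"hand": 0},
    {"x": 0.064,"y": 0,"z": 0,"wx": 0,"wy": 0,"wz": 0,"hand": 0},
    {"x": 0.077,"y": 0,"z": 0,"wx": 0,"wy": 0,"wz": 0,"hand": 0},
    {"x": 0.09,"y": 0,"z": 0,"wx": 0,"wy": 0,"wz": 0,"hand": 0},
    {"x": 0.096,"y": 0,"z": 0,"wx": 0,"wy": 0,"wz": 0,"hand": 0},
  ],
)

```text
time: 46.98
tool_pos: [0.379, -0.2552, 0.048]
tool_rot: [3.141, -0.0, -3.028]
contact_force: [0.0, -0.7, -0.5]
opening: 0.0176
```

Call:
move_arm(
  deltas=[
    {"x": 0,"y": 0,"z": -0.015,"wx": 0,"wy": 0,"wz": 0,"hand": 0},
    {"x": 0,"y": 0,"z": -0.04,"wx": 0,"wy": 0,"wz": 0,"hand": 0},
    {"x": -0.01,"y": 0.02,"z": -0.065,"wx": 0,"wy": 0,"wz": 0,"hand": 0},
    {"x": -0.02,"y": 0.07,"z": -0.072,"wx": 0,"wy": 0,"wz": 0,"hand": 0},
    {"x": -0.04,"y": 0.12,"z": -0.072,"wx": 0,"wy": 0,"wz": 0,"hand": 0},
    {"x": -0.05,"y": 0.17,"z": -0.072,"wx": 0,"wy": 0,"wz": 0,"hand": 0},
    {"x": -0.06,"y": 0.22,"z": -0.072,"wx": 0,"wy": 0,"wz": 0,"hand": 0},
    {"x": -0.07,"y": 0.27,"z": -0.072,"wx": 0,"wy": 0,"wz": 0,"hand": 0},
  ],
)

```text
time: 47.98
tool_pos: [0.4187, 0.0227, 0.1201]
tool_rot: [-3.142, 0.001, -3.027]
contact_force: [1.0, 0.0, -1.3]
opening: 0.0175
```

Call:
move_arm(
  deltas=[
    {"x": 0.01,"y": 0.05,"z": 0,"wx": 0,"wy": 0,"wz": 0.2,"hand": 0},
    {"x": 0.02,"y": 0.1,"z": 0,"wx": 0,"wy": 0,"wz": 0.4,"hand": 0},
    {"x": 0.02,"y": 0.15,"z": 0,"wx": 0,"wy": 0,"wz": 0.5,"hand": 0},
    {"x": 0.02,"y": 0.2,"z": 0,"wx": 0,"wy": 0,"wz": 0.5,"hand": 0},
    {"x": 0.02,"y": 0.24,"z": 0,"wx": 0,"wy": 0,"wz": 0.5,"hand": 0},
    {"x": 0.02,"y": 0.24,"z": 0,"wx": 0,"wy": 0,"wz": 0.5,"hand": 0},
    {"x": 0.02,"y": 0.24,"z": 0,"wx": 0,"wy": 0,"wz": 0.5,"hand": 0},
  ],
)

```text
time: 48.85
tool_pos: [0.3711, 0.2567, 0.1198]
tool_rot: [-3.141, -0.0, -3.035]
contact_force: [-0.7, 0.3, -1.8]
opening: 0.0173
```

```bash
python3 - <<'E'
from h import *
st(); go(.3536,.3065,.12,186); quads('scene','s13',.032,150)
E
```

```text
t 48.85 [0.3711 0.2567 0.1198] [-1.7998e+02 -2.0000e-02 -1.7391e+02] F [-0.7  0.3 -1.8] open 0.0173
x 0.0121 y 0.0513 z -0.0002 wz 0.1
quad px [224.75 296.25] [ 0.5449 -0.2363] ang 9.2 [0.068 0.068 0.07  0.07 ]
quad px [255.75 280.25] [ 0.5343 -0.1574] ang 8.2 [0.07  0.069 0.069 0.067]
quad px [421.75 207.  ] [0.5078 0.3262] ang 5.6 [0.073 0.07  0.07  0.07 ]
```

Call:
move_arm(
  deltas=[
    {"x": 0.006,"y": 0.025,"z": 0,"wx": 0,"wy": 0,"wz": 0,"hand": 0},
    {"x": 0.0121,"y": 0.0513,"z": 0,"wx": 0,"wy": 0,"wz": 0,"hand": 0},
    {"x": 0.0121,"y": 0.0513,"z": 0.02,"wx": 0,"wy": 0,"wz": 0,"hand": 0},
    {"x": 0.0121,"y": 0.0513,"z": 0.04,"wx": 0,"wy": 0,"wz": 0,"hand": 0},
    {"x": 0.0121,"y": 0.0513,"z": 0.06,"wx": 0,"wy": 0,"wz": 0,"hand": 0},
    {"x": 0.0121,"y": 0.0513,"z": 0.07,"wx": 0,"wy": 0,"wz": 0,"hand": 0},
    {"x": 0.0121,"y": 0.0513,"z": 0.07,"wx": 0,"wy": 0,"wz": 0,"hand": 0},
    {"x": 0.0121,"y": 0.0513,"z": 0.07,"wx": 0,"wy": 0,"wz": 0,"hand": 0},
  ],
)

```text
time: 49.9
tool_pos: [0.3544, 0.307, 0.0506]
tool_rot: [3.141, 0.001, -3.036]
contact_force: [0.5, 0.6, -0.9]
opening: 0.0174
```

```bash
python3 - <<'E'
from h import *
st(); go(.4431,.3159,.05,186)
E
```

```text
t 49.90 [0.3544 0.307  0.0506] [ 1.7997e+02  6.0000e-02 -1.7398e+02] F [ 0.5  0.6 -0.9] open 0.0174
x -0.0892 y -0.0004 z 0.0006 wz 0.0
```

Call:
move_arm(
  deltas=[
    {"x": -0.012,"y": 0,"z": 0,"wx": 0,"wy": 0,"wz": 0,"hand": 0},
    {"x": -0.024,"y": 0,"z": 0,"wx": 0,"wy": 0,"wz": 0,"hand": 0},
    {"x": -0.036,"y": 0,"z": 0,"wx": 0,"wy": 0,"wz": 0,"hand": 0},
    {"x": -0.048,"y": 0,"z": 0,"wx": 0,"wy": 0,"wz": 0,"hand": 0},
    {"x": -0.06,"y": 0,"z": 0,"wx": 0,"wy": 0,"wz": 0,"hand": 0},
    {"x": -0.072,"y": 0,"z": 0,"wx": 0,"wy": 0,"wz": 0,"hand": 0},
    {"x": -0.082,"y": 0,"z": 0,"wx": 0,"wy": 0,"wz": 0,"hand": 0},
    {"x": -0.0892,"y": 0,"z": 0,"wx": 0,"wy": 0,"wz": 0,"hand": 0},
  ],
)

```text
time: 50.9
tool_pos: [0.4432, 0.3164, 0.0499]
tool_rot: [3.142, -0.0, -3.036]
contact_force: [0.5, 0.3, -0.5]
opening: 0.0174
```

Call:
move_arm(
  deltas=[
    {"x": 0,"y": 0,"z": 0,"wx": 0,"wy": 0,"wz": 0,"hand": 0},
    {"x": 0,"y": 0,"z": 0,"wx": 0,"wy": 0,"wz": 0,"hand": 0},
    {"x": 0,"y": 0,"z": -0.004,"wx": 0,"wy": 0,"wz": 0,"hand": 0},
    {"x": 0,"y": 0,"z": -0.007,"wx": 0,"wy": 0,"wz": 0,"hand": 0},
    {"x": 0,"y": 0,"z": -0.01,"wx": 0,"wy": 0,"wz": 0,"hand": 0},
    {"x": 0,"y": 0,"z": -0.014,"wx": 0,"wy": 0,"wz": 0,"hand": 0},
    {"x": 0,"y": 0,"z": -0.02,"wx": 0,"wy": 0,"wz": 0,"hand": 0},
    {"x": 0,"y": 0,"z": -0.02,"wx": 0,"wy": 0,"wz": 0,"hand": 0},
  ],
)

```text
time: 51.9
tool_pos: [0.4429, 0.3166, 0.0706]
tool_rot: [3.141, 0.001, -3.036]
contact_force: [-0.7, 0.4, -1.9]
opening: 0.0173
```

```bash
python3 - <<'E'
from h import *
st(); z=monitor.observe()['tool_pos'][2]-.021; quads('scene','s14',z,150)
go(.5525-.0678,-.3152-.0080,.12,186.76)
E
```

```text
t 51.90 [0.4429 0.3166 0.0706] [ 1.7997e+02  7.0000e-02 -1.7395e+02] F [-0.7  0.4 -1.9] open 0.0173
quad px [224.75 296.25] [ 0.5612 -0.2403] ang 9.2 [0.066 0.066 0.069 0.069]
quad px [255.75 280.25] [ 0.5508 -0.163 ] ang 8.2 [0.068 0.067 0.068 0.066]
quad px [422.25 202.5 ] [0.5105 0.3233] ang 4.7 [0.07  0.071 0.067 0.071]
x 0.0257 y -0.6405 z -0.0497 wz -0.7
```

Call:
move_arm(
  deltas=[
    {"x": 0,"y": 0,"z": -0.006,"wx": 0,"wy": 0,"wz": 0,"hand": 0},
    {"x": 0,"y": 0,"z": -0.014,"wx": 0,"wy": 0,"wz": 0,"hand": 0},
    {"x": 0,"y": 0,"z": -0.024,"wx": 0,"wy": 0,"wz": 0,"hand": 0},
    {"x": 0,"y": 0,"z": -0.034,"wx": 0,"wy": 0,"wz": 0,"hand": 0},
    {"x": 0,"y": -0.004,"z": -0.042,"wx": 0,"wy": 0,"wz": 0,"hand": 0},
    {"x": 0,"y": -0.011,"z": -0.047,"wx": 0,"wy": 0,"wz": 0,"hand": 0},
    {"x": 0,"y": -0.022,"z": -0.05,"wx": 0,"wy": 0,"wz": 0,"hand": 0},
    {"x": 0,"y": -0.036,"z": -0.05,"wx": 0,"wy": 0,"wz": 0,"hand": 0},
  ],
)

```text
time: 52.95
tool_pos: [0.4464, 0.2796, 0.12]
tool_rot: [-3.142, 0.0, -3.036]
contact_force: [0.1, -0.0, -1.6]
opening: 0.0177
```

Call:
move_arm(
  deltas=[
    {"x": 0.001,"y": -0.017,"z": 0,"wx": 0,"wy": 0,"wz": 0,"hand": 0},
    {"x": 0.002,"y": -0.037,"z": 0,"wx": 0,"wy": 0,"wz": 0,"hand": 0},
    {"x": 0.003,"y": -0.057,"z": 0,"wx": 0,"wy": 0,"wz": 0,"hand": 0},
    {"x": 0.004,"y": -0.077,"z": 0,"wx": 0,"wy": 0,"wz": 0,"hand": 0},
    {"x": 0.005,"y": -0.097,"z": 0,"wx": 0,"wy": 0,"wz": 0,"hand": 0},
    {"x": 0.006,"y": -0.117,"z": 0,"wx": 0,"wy": 0,"wz": 0,"hand": 0},
    {"x": 0.007,"y": -0.137,"z": 0,"wx": 0,"wy": 0,"wz": 0,"hand": 0},
    {"x": 0.008,"y": -0.157,"z": 0,"wx": 0,"wy": 0,"wz": 0,"hand": 0},
  ],
)

```text
time: 53.95
tool_pos: [0.4547, 0.122, 0.1199]
tool_rot: [-3.142, -0.0, -3.036]
contact_force: [0.5, 1.0, -1.2]
opening: 0.0176
```

Call:
move_arm(
  deltas=[
    {"x": 0.001,"y": -0.02,"z": 0,"wx": 0,"wy": 0,"wz": 0,"hand": 0},
    {"x": 0.002,"y": -0.04,"z": 0,"wx": 0,"wy": 0,"wz": 0,"hand": 0},
    {"x": 0.003,"y": -0.06,"z": 0,"wx": 0,"wy": 0,"wz": 0,"hand": 0},
    {"x": 0.004,"y": -0.08,"z": 0,"wx": 0,"wy": 0,"wz": 0,"hand": 0},
    {"x": 0.005,"y": -0.1,"z": 0,"wx": 0,"wy": 0,"wz": 0,"hand": 0},
    {"x": 0.006,"y": -0.12,"z": 0,"wx": 0,"wy": 0,"wz": 0,"hand": 0},
    {"x": 0.007,"y": -0.14,"z": 0,"wx": 0,"wy": 0,"wz": 0,"hand": 0},
    {"x": 0.008,"y": -0.16,"z": 0,"wx": 0,"wy": 0,"wz": 0,"hand": 0},
  ],
)

```text
time: 54.95
tool_pos: [0.4633, -0.0379, 0.1199]
tool_rot: [-3.142, -0.0, -3.036]
contact_force: [0.0, 0.5, -1.2]
opening: 0.0176
```

Call:
move_arm(
  deltas=[
    {"x": 0.001,"y": -0.02,"z": 0,"wx": 0,"wy": 0,"wz": 0,"hand": 0},
    {"x": 0.002,"y": -0.04,"z": 0,"wx": 0,"wy": 0,"wz": 0,"hand": 0},
    {"x": 0.003,"y": -0.06,"z": 0,"wx": 0,"wy": 0,"wz": 0,"hand": 0},
    {"x": 0.004,"y": -0.08,"z": 0,"wx": 0,"wy": 0,"wz": 0,"hand": 0},
    {"x": 0.005,"y": -0.1,"z": 0,"wx": 0,"wy": 0,"wz": 0,"hand": 0},
    {"x": 0.006,"y": -0.12,"z": 0,"wx": 0,"wy": 0,"wz": 0,"hand": 0},
    {"x": 0.007,"y": -0.14,"z": 0,"wx": 0,"wy": 0,"wz": 0,"hand": 0},
    {"x": 0.008,"y": -0.16,"z": 0,"wx": 0,"wy": 0,"wz": 0,"hand": 0},
  ],
)

```text
time: 55.95
tool_pos: [0.4728, -0.1976, 0.1199]
tool_rot: [3.141, 0.0, -3.036]
contact_force: [0.0, 0.4, -2.0]
opening: 0.0177
```

Call:
move_arm(
  deltas=[
    {"x": 0,"y": -0.02,"z": 0,"wx": 0,"wy": 0,"wz": -0.2,"hand": 0},
    {"x": 0,"y": -0.04,"z": 0,"wx": 0,"wy": 0,"wz": -0.4,"hand": 0},
    {"x": 0,"y": -0.06,"z": 0,"wx": 0,"wy": 0,"wz": -0.6,"hand": 0},
    {"x": 0,"y": -0.08,"z": 0,"wx": 0,"wy": 0,"wz": -0.7,"hand": 0},
    {"x": 0,"y": -0.098,"z": 0,"wx": 0,"wy": 0,"wz": -0.7,"hand": 0},
    {"x": 0.001,"y": -0.112,"z": 0,"wx": 0,"wy": 0,"wz": -0.7,"hand": 0},
    {"x": 0.001,"y": -0.121,"z": 0,"wx": 0,"wy": 0,"wz": -0.7,"hand": 0},
    {"x": 0.001,"y": -0.124,"z": 0,"wx": 0,"wy": 0,"wz": -0.7,"hand": 0},
  ],
)

```text
time: 56.95
tool_pos: [0.4848, -0.32, 0.1198]
tool_rot: [3.141, -0.0, -3.024]
contact_force: [0.7, 0.6, -1.1]
opening: 0.0172
```

Call:
move_arm(
  deltas=[
    {"x": 0,"y": 0,"z": 0,"wx": 0,"wy": 0,"wz": 0,"hand": 0},
    {"x": 0,"y": 0,"z": 0,"wx": 0,"wy": 0,"wz": 0,"hand": 0},
    {"x": 0,"y": 0,"z": 0,"wx": 0,"wy": 0,"wz": 0,"hand": 0},
  ],
)

```text
time: 57.32
tool_pos: [0.4849, -0.3193, 0.12]
tool_rot: [3.141, 0.0, -3.023]
contact_force: [-0.2, 0.7, -0.8]
opening: 0.0174
```

```bash
python3 - <<'E'
from h import *
st(); z=monitor.observe()['tool_pos'][2]-.021; quads('scene','s15',z,150)
go(.5525-.0678,-.3152-.0080,.12,186.76)
E
```

```text
t 57.33 [ 0.4849 -0.3193  0.12  ] [ 179.99    0.   -173.22] F [-0.2  0.7 -0.8] open 0.0174
quad px [255.75 280.25] [ 0.5971 -0.1786] ang 8.2 [0.064 0.063 0.064 0.062]
x 0.0007 y -0.0038 z 0.0000 wz 0.0
```

Call:
move_arm(
  deltas=[
    {"x": 0.0007,"y": -0.002,"z": 0.004,"wx": 0,"wy": 0,"wz": 0,"hand": 0},
    {"x": 0.0007,"y": -0.0038,"z": 0.012,"wx": 0,"wy": 0,"wz": 0,"hand": 0},
    {"x": 0.0007,"y": -0.0038,"z": 0.022,"wx": 0,"wy": 0,"wz": 0,"hand": 0},
    {"x": 0.0007,"y": -0.0038,"z": 0.032,"wx": 0,"wy": 0,"wz": 0,"hand": 0},
    {"x": 0.0007,"y": -0.0038,"z": 0.042,"wx": 0,"wy": 0,"wz": 0,"hand": 0},
    {"x": 0.0007,"y": -0.0038,"z": 0.046,"wx": 0,"wy": 0,"wz": 0,"hand": 0},
    {"x": 0.0007,"y": -0.0038,"z": 0.046,"wx": 0,"wy": 0,"wz": 0,"hand": 0},
  ],
)

```text
time: 58.25
tool_pos: [0.4845, -0.3234, 0.0736]
tool_rot: [3.141, -0.0, -3.024]
contact_force: [0.3, 0.8, -2.0]
opening: 0.0173
```

```bash
python3 - <<'E'
from h import *
st(); z=monitor.observe()['tool_pos'][2]-.021
for th in (150,175,190): quads('scene','s16',z,th)
go(.5525-.0678,-.3152-.0080,.06,186.76)
E
```

```text
t 58.25 [ 0.4845 -0.3234  0.0736] [ 1.7997e+02 -2.0000e-02 -1.7325e+02] F [ 0.3  0.8 -2. ] open 0.0173
quad px [189.75 306.5 ] [ 0.5543 -0.3156] ang 6.4 [0.071 0.068 0.068 0.069]
quad px [224.75 296.25] [ 0.564  -0.2409] ang 9.2 [0.066 0.066 0.068 0.069]
quad px [255.75 280.25] [ 0.5536 -0.1639] ang 8.2 [0.068 0.067 0.068 0.066]
quad px [189.25 306.25] [ 0.5532 -0.3163] ang 6.4 [0.064 0.068 0.064 0.067]
quad px [224.5 296.5] [ 0.5644 -0.2417] ang 7.0 [0.066 0.069 0.067 0.065]
quad px [255.75 280.25] [ 0.5536 -0.1639] ang 8.2 [0.068 0.067 0.068 0.066]
quad px [189.5 306. ] [ 0.5528 -0.3157] ang 7.5 [0.064 0.066 0.068 0.066]
quad px [224.75 296.25] [ 0.564 -0.241] ang 8.3 [0.062 0.063 0.065 0.066]
quad px [256.  280.5] [ 0.5546 -0.1638] ang 8.4 [0.064 0.062 0.063 0.064]
x -0.0001 y 0.0004 z 0.0140 wz -0.0
```

Held tile at (.553,−.3157) vs. bay_right (.5525,−.3152). Lower the rest, withdraw.

Call:
move_arm(
  deltas=[
    {"x": 0,"y": 0,"z": 0.005,"wx": 0,"wy": 0,"wz": 0,"hand": 0},
    {"x": 0,"y": 0,"z": 0.01,"wx": 0,"wy": 0,"wz": 0,"hand": 0},
    {"x": 0,"y": 0,"z": 0.014,"wx": 0,"wy": 0,"wz": 0,"hand": 0},
    {"x": 0,"y": 0,"z": 0.016,"wx": 0,"wy": 0,"wz": 0,"hand": 0},
    {"x": 0,"y": 0,"z": 0.018,"wx": 0,"wy": 0,"wz": 0,"hand": 0},
    {"x": 0,"y": 0,"z": 0.02,"wx": 0,"wy": 0,"wz": 0,"hand": 0},
    {"x": 0,"y": 0,"z": 0.022,"wx": 0,"wy": 0,"wz": 0,"hand": 0},
    {"x": 0,"y": 0,"z": 0.024,"wx": 0,"wy": 0,"wz": 0,"hand": 0},
  ],
)

```text
time: 59.3
tool_pos: [0.4847, -0.3237, 0.05]
tool_rot: [-3.141, 0.0, -3.024]
contact_force: [-0.5, -0.4, -0.6]
opening: 0.0178
```

Call:
move_arm(
  deltas=[
    {"x": 0,"y": 0,"z": 0.001,"wx": 0,"wy": 0,"wz": 0,"hand": 0},
    {"x": 0,"y": 0,"z": 0.002,"wx": 0,"wy": 0,"wz": 0,"hand": 0},
    {"x": 0,"y": 0,"z": 0.002,"wx": 0,"wy": 0,"wz": 0,"hand": 0},
    {"x": 0,"y": 0,"z": 0.002,"wx": 0,"wy": 0,"wz": 0,"hand": 0},
  ],
)

```text
time: 59.8
tool_pos: [0.4846, -0.3236, 0.048]
tool_rot: [-3.142, 0.0, -3.024]
contact_force: [0.0, 0.1, -0.2]
opening: 0.0177
```

```bash
python3 - <<'E'
from h import *
st(); quads('scene','s17',.032,150)
E
```

```text
t 59.80 [ 0.4846 -0.3236  0.048 ] [-1.8000e+02  1.0000e-02 -1.7325e+02] F [ 0.   0.1 -0.2] open 0.0177
quad px [191.5  312.75] [ 0.5539 -0.3154] ang 7.1 [0.067 0.067 0.068 0.068]
quad px [224.75 296.25] [ 0.5449 -0.2363] ang 9.2 [0.068 0.068 0.07  0.07 ]
quad px [255.75 280.25] [ 0.5343 -0.1574] ang 8.2 [0.07  0.069 0.069 0.067]
```

Call:
move_arm(
  deltas=[
    {"x": 0.012,"y": 0,"z": 0,"wx": 0,"wy": 0,"wz": 0,"hand": 0},
    {"x": 0.025,"y": 0,"z": 0,"wx": 0,"wy": 0,"wz": 0,"hand": 0},
    {"x": 0.038,"y": 0,"z": 0,"wx": 0,"wy": 0,"wz": 0,"hand": 0},
    {"x": 0.051,"y": 0,"z": 0,"wx": 0,"wy": 0,"wz": 0,"hand": 0},
    {"x": 0.064,"y": 0,"z": 0,"wx": 0,"wy": 0,"wz": 0,"hand": 0},
    {"x": 0.077,"y": 0,"z": 0,"wx": 0,"wy": 0,"wz": 0,"hand": 0},
    {"x": 0.09,"y": 0,"z": 0,"wx": 0,"wy": 0,"wz": 0,"hand": 0},
    {"x": 0.096,"y": 0,"z": 0,"wx": 0,"wy": 0,"wz": 0,"hand": 0},
  ],
)

```text
time: 60.85
tool_pos: [0.3884, -0.3349, 0.048]
tool_rot: [3.141, -0.0, -3.024]
contact_force: [-0.3, -0.5, -0.4]
opening: 0.0172
```

Call:
move_arm(
  deltas=[
    {"x": 0,"y": 0,"z": -0.015,"wx": 0,"wy": 0,"wz": 0,"hand": 0},
    {"x": 0,"y": 0,"z": -0.04,"wx": 0,"wy": 0,"wz": 0,"hand": 0},
    {"x": -0.01,"y": 0.02,"z": -0.065,"wx": 0,"wy": 0,"wz": 0,"hand": 0},
    {"x": -0.02,"y": 0.07,"z": -0.072,"wx": 0,"wy": 0,"wz": 0,"hand": 0},
    {"x": -0.04,"y": 0.12,"z": -0.072,"wx": 0,"wy": 0,"wz": 0,"hand": 0},
    {"x": -0.06,"y": 0.17,"z": -0.072,"wx": 0,"wy": 0,"wz": 0,"hand": 0},
    {"x": -0.08,"y": 0.22,"z": -0.072,"wx": 0,"wy": 0,"wz": 0,"hand": 0},
    {"x": -0.09,"y": 0.27,"z": -0.072,"wx": 0,"wy": 0,"wz": 0,"hand": 0},
  ],
)

```text
time: 61.85
tool_pos: [0.4483, -0.0543, 0.1212]
tool_rot: [-3.141, 0.003, -3.023]
contact_force: [-0.1, -0.2, -0.8]
opening: 0.0179
```

Call:
move_arm(
  deltas=[
    {"x": 0,"y": 0.02,"z": 0,"wx": 0,"wy": 0,"wz": 0,"hand": 0},
    {"x": 0,"y": 0.04,"z": 0,"wx": 0,"wy": 0,"wz": 0,"hand": 0},
    {"x": 0,"y": 0.05,"z": 0,"wx": 0,"wy": 0,"wz": 0,"hand": 0},
    {"x": 0,"y": 0.05,"z": 0,"wx": 0,"wy": 0,"wz": 0,"hand": 0},
    {"x": 0,"y": 0.05,"z": 0,"wx": 0,"wy": 0,"wz": 0,"hand": 0},
  ],
)

```text
time: 62.48
tool_pos: [0.4413, -0.007, 0.1202]
tool_rot: [-3.141, 0.001, -3.024]
contact_force: [1.0, -0.1, -0.7]
opening: 0.0177
```

```bash
python3 - <<'E'
from h import *
st(); go(.451,.0043,.034,183.85); quads('scene','s18',.032,150)
E
```

```text
t 62.48 [ 0.4413 -0.007   0.1202] [-1.7999e+02  3.0000e-02 -1.7327e+02] F [ 1.  -0.1 -0.7] open 0.0177
x -0.0109 y 0.0101 z 0.0862 wz 2.9
quad px [191.5  312.75] [ 0.5539 -0.3154] ang 7.1 [0.067 0.067 0.068 0.068]
quad px [224.75 296.25] [ 0.5449 -0.2363] ang 9.2 [0.068 0.068 0.07  0.07 ]
quad px [255.75 280.25] [ 0.5343 -0.1574] ang 8.2 [0.07  0.069 0.069 0.067]
```

Call:
move_arm(
  deltas=[
    {"x": -0.011,"y": 0.01,"z": 0.015,"wx": 0,"wy": 0,"wz": 2.9,"hand": 0},
    {"x": -0.011,"y": 0.01,"z": 0.035,"wx": 0,"wy": 0,"wz": 2.9,"hand": 0},
    {"x": -0.011,"y": 0.01,"z": 0.055,"wx": 0,"wy": 0,"wz": 2.9,"hand": 0},
    {"x": -0.011,"y": 0.01,"z": 0.07,"wx": 0,"wy": 0,"wz": 2.9,"hand": 0},
    {"x": -0.011,"y": 0.01,"z": 0.078,"wx": 0,"wy": 0,"wz": 2.9,"hand": 0},
    {"x": -0.011,"y": 0.01,"z": 0.082,"wx": 0,"wy": 0,"wz": 2.9,"hand": 0},
    {"x": -0.011,"y": 0.01,"z": 0.085,"wx": 0,"wy": 0,"wz": 2.9,"hand": 0},
    {"x": -0.011,"y": 0.01,"z": 0.0855,"wx": 0,"wy": 0,"wz": 2.9,"hand": 0},
  ],
)

```text
time: 63.52
tool_pos: [0.4509, 0.0047, 0.0346]
tool_rot: [-3.142, 0.0, -3.074]
contact_force: [0.1, 0.1, -0.6]
opening: 0.0177
```

Call:
move_arm(
  deltas=[
    {"x": 0,"y": 0,"z": 0,"wx": 0,"wy": 0,"wz": 0,"hand": 0},
    {"x": 0,"y": 0,"z": 0,"wx": 0,"wy": 0,"wz": 0,"hand": 0},
  ],
)

```text
time: 63.78
tool_pos: [0.4509, 0.0048, 0.0347]
tool_rot: [-3.142, 0.001, -3.074]
contact_force: [0.3, -0.0, -0.2]
opening: 0.0178
```

```bash
python3 - <<'E'
from h import *
st()
E
```

```text
t 63.77 [0.4509 0.0048 0.0347] [-1.8000e+02  3.0000e-02 -1.7614e+02] F [ 0.3 -0.  -0.2] open 0.0178
```

Within 1 mm of the mat; release and rise, moving aside far enough to look.

Call:
move_arm(
  deltas=[
    {"x": 0,"y": 0,"z": 0.0007,"wx": 0,"wy": 0,"wz": 0,"hand": 0},
    {"x": 0,"y": 0,"z": 0.0007,"wx": 0,"wy": 0,"wz": 0,"hand": 0.3},
    {"x": 0,"y": 0,"z": 0.0007,"wx": 0,"wy": 0,"wz": 0,"hand": 0.5},
    {"x": 0,"y": 0,"z": 0.0007,"wx": 0,"wy": 0,"wz": 0,"hand": 0.6},
    {"x": 0,"y": 0,"z": 0.0007,"wx": 0,"wy": 0,"wz": 0,"hand": 0.6},
    {"x": 0,"y": 0,"z": 0.0007,"wx": 0,"wy": 0,"wz": 0,"hand": 0.6},
    {"x": 0,"y": 0,"z": 0.0007,"wx": 0,"wy": 0,"wz": 0,"hand": 0.6},
    {"x": 0,"y": 0,"z": 0.0007,"wx": 0,"wy": 0,"wz": 0,"hand": 0.6},
  ],
)

```text
time: 64.78
tool_pos: [0.4508, 0.0048, 0.0338]
tool_rot: [3.141, 0.0, -3.074]
contact_force: [0.4, 0.6, 0.0]
opening: 0.0553
```

Call:
move_arm(
  deltas=[
    {"x": 0,"y": 0,"z": -0.02,"wx": 0,"wy": 0,"wz": 0,"hand": 0.6},
    {"x": 0,"y": 0,"z": -0.05,"wx": 0,"wy": 0,"wz": 0,"hand": 0.6},
    {"x": 0,"y": 0,"z": -0.1,"wx": 0,"wy": 0,"wz": 0,"hand": 0.6},
    {"x": 0,"y": 0,"z": -0.15,"wx": 0,"wy": 0,"wz": 0,"hand": 0.6},
    {"x": 0,"y": 0.02,"z": -0.2,"wx": 0,"wy": 0,"wz": 0,"hand": 0.6},
    {"x": 0,"y": 0.06,"z": -0.22,"wx": 0,"wy": 0,"wz": 0,"hand": 0.6},
    {"x": 0,"y": 0.11,"z": -0.22,"wx": 0,"wy": 0,"wz": 0,"hand": 0.6},
    {"x": 0,"y": 0.16,"z": -0.22,"wx": 0,"wy": 0,"wz": 0,"hand": 0.6},
  ],
)

```text
time: 65.78
tool_pos: [0.4398, 0.1657, 0.2542]
tool_rot: [3.141, 0.001, -3.075]
contact_force: [1.1, -0.0, -0.4]
opening: 0.0549
```

Call:
move_arm(
  deltas=[
    {"x": 0,"y": 0.05,"z": 0,"wx": 0,"wy": 0,"wz": 0,"hand": 0.6},
    {"x": 0,"y": 0.1,"z": 0,"wx": 0,"wy": 0,"wz": 0,"hand": 0.6},
    {"x": 0,"y": 0.15,"z": 0,"wx": 0,"wy": 0,"wz": 0,"hand": 0.6},
    {"x": 0,"y": 0.2,"z": 0,"wx": 0,"wy": 0,"wz": 0,"hand": 0.6},
    {"x": 0,"y": 0.2,"z": 0,"wx": 0,"wy": 0,"wz": 0,"hand": 0.6},
    {"x": 0,"y": 0.2,"z": 0,"wx": 0,"wy": 0,"wz": 0,"hand": 0.6},
    {"x": 0,"y": 0.2,"z": 0,"wx": 0,"wy": 0,"wz": 0,"hand": 0.6},
    {"x": 0,"y": 0.2,"z": 0,"wx": 0,"wy": 0,"wz": 0,"hand": 0.6},
  ],
)

```text
time: 66.78
tool_pos: [0.4269, 0.363, 0.2541]
tool_rot: [3.141, 0.0, -3.076]
contact_force: [0.3, 0.8, 0.1]
opening: 0.055
```

```bash
python3 - <<'E'
from h import *
st(); snap('top','tf'); snap('scene','sf')
quads('top','tf',.032,125,100); print('scene'); quads('scene','sf',.032,150)
a=np.load('pics/sf.npz')['im'][180:380,150:450]; b=np.load('pics/tf.npz')['im'][140:290,285:485]
o=np.hstack([cv2.resize(a,(450,300),interpolation=cv2.INTER_CUBIC),cv2.resize(b,(350,300) if 0 else (350,262),interpolation=cv2.INTER_CUBIC)] if 0 else [cv2.resize(a,(450,300),interpolation=cv2.INTER_CUBIC),cv2.resize(b[:, :175],(350,300),interpolation=cv2.INTER_CUBIC)])
cv2.imwrite('pics/v16.png',o[:,:,::-1])
E
```

```text
t 66.78 [0.4269 0.363  0.2541] [ 1.7999e+02  2.0000e-02 -1.7624e+02] F [0.3 0.8 0.1] open 0.0550
quad px [384.75 255.75] [ 0.5332 -0.1558] ang 8.4 [0.071 0.068 0.068 0.066]
quad px [414.25 252.75] [ 0.5435 -0.2357] ang 6.3 [0.068 0.065 0.066 0.069]
quad px [443.5  250.25] [ 0.5525 -0.3153] ang 8.6 [0.066 0.066 0.068 0.066]
scene
quad px [191.5  312.75] [ 0.5539 -0.3154] ang 7.1 [0.067 0.067 0.068 0.068]
quad px [224.75 296.25] [ 0.5449 -0.2363] ang 9.2 [0.068 0.068 0.07  0.07 ]
quad px [255.75 280.25] [ 0.5343 -0.1574] ang 8.2 [0.07  0.069 0.069 0.067]
```

View pics/v16.png

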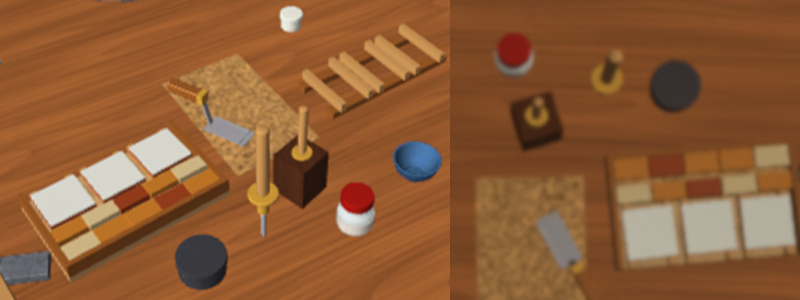

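```bash
python3 - <<'E'
from h import *
for n,roi in (('top0',(295,225,360,325)),('tf',(285,225,375,325)),('scene0',(255,210,350,290)),('sf',(255,210,350,290))):
    im=np.load(f'pics/{n}.npz')['im'].astype(int); m=np.zeros(im.shape[:2],np.uint8); x0,y0,x1,y1=roi
    s=im[y0:y1,x0:x1]; m[y0:y1,x0:x1]=(s[...,2]>=s[...,0]-15)&(s.max(2)>70)
    cs,_=cv2.findContours(m,cv2.RETR_EXTERNAL,cv2.CHAIN_APPROX_NONE); c=max(cs,key=cv2.contourArea)
    b=cv2.approxPolyN(cv2.convexHull(c),4,ensure_convex=True).reshape(-1,2)
    w=np.array([ray(n,u,v,.005)[:2] for u,v in b]); M=cv2.moments(c); cen=ray(n,M['m10']/M['m00'],M['m01']/M['m00'],.005)[:2]
    print(n,cv2.contourArea(c),'cen',cen.round(4),w.round(4).tolist())
E
```

```text
top0 209.0 cen [0.5141 0.0088] [[0.5474, -0.0027], [0.4814, -0.0043], [0.4807, 0.0203], [0.5467, 0.022]]
tf 204.5 cen [ 0.5217 -0.0335] [[0.4966, -0.0615], [0.4878, -0.037], [0.5447, -0.0055], [0.5564, -0.03]]
scene0 233.5 cen [0.5043 0.0074] [[0.5437, 0.0246], [0.5495, -0.006], [0.4869, -0.0104], [0.4259, 0.0248]]
sf 295.0 cen [ 0.5139 -0.1339] [[0.5383, -0.1109], [0.5484, -0.1685], [0.4747, -0.1355], [0.4713, -0.121]]
```

```bash
python3 - <<'E'
from h import *
snap('top','tg'); a=np.load('pics/tf.npz')['im'].astype(int);b=np.load('pics/tg.npz')['im'].astype(int)
print('blade area change', np.abs(a-b)[225:325,285:375].max())
s=monitor.observe(); print(s['time'],np.abs(s['qvel']).max())
print(robot.hand_in())
E
```

```text
blade area change 3
66.925 0.005474797182642188
the job is handed in; nothing more can be done
None
```

I finished the whole job and handed it in at about 67 s of the 200 s allowed. No verdict is reported, so what follows is from my own checks.

- **Raking:** I drew the pin along the joint from left to right over 180 mm at about 3.6 cm/s. The point ran about 6 mm below the tile tops and met no noticeable force. I then stood the pin back in its bore, and the final scene and top pictures show it standing with the guard on the stand. I judged the pin by eye only and did not measure its final depth or tilt.
- **Tiles:** All three white tiles are laid flat, one in each bay. The last pictures put each within about 2 mm of its bay's centre and within about 3° of square. The pink look-alike was left alone.
- **Spatula:** I laid it on the mat exactly where I had picked it up. The final picture then showed it knocked aside, turned about 25° and shifted about 4 cm sideways. By my measurement its origin is about 41 mm ahead of the mat's centre and 34 mm to the side, which is inside the limits. It was not moving, so I left it. I did not measure its flatness after the knock, but the whole blade is on the mat.
- **Disagreement:** My attempt to measure the knocked spatula in the scene camera failed because the image code picked up something else. Its position therefore comes from the top camera alone, whose reading before the knock agreed with the earlier measurement to within a few millimetres.
- **Bystanders:** The jar, bowl, tin and pot in the final pictures looked to be where they started. I did not measure any of them, and the tall jar, sanding block and brush are outside those pictures.

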